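Put the pipe elbows away in the sprung-lid fittings case

TASK

Press the case's release button so that the lid pops up, then steady the lid and swing it right back against its stop. Put every grey pipe elbow on the ledge (and nothing else) inside the case, press the lid down until the catch holds it, and turn the fastener over its cam until it drops fully into the low notch that locks the lid. Never slam the lid, and leave the other things on the ledge where they are.

Things in the scene. Friction and masses are not known exactly. Their poses are not given: they have to be found in the camera images.
- elbow0: Grey plastic 90 degree pipe elbow, about 60 g, lying flat; None if absent. Legs along its +x and +y, their axes in its z = 0 plane, meeting at (-17.5, -17.5, 0) mm. Each leg is 28 mm across and ends 52 mm from that corner; collar (last 11 mm) and corner ball are 34 mm across. Origin: centre of its 69 x 69 mm outline, at mid thickness, 17 mm up. Grip a leg across, 31 mm from the corner.
- elbow1: Grey plastic 90 degree pipe elbow, about 60 g, lying flat; None if absent. Legs along its +x and +y, their axes in its z = 0 plane, meeting at (-17.5, -17.5, 0) mm. Each leg is 28 mm across and ends 52 mm from that corner; collar (last 11 mm) and corner ball are 34 mm across. Origin: centre of its 69 x 69 mm outline, at mid thickness, 17 mm up. Grip a leg across, 31 mm from the corner.
- elbow2: Grey plastic 90 degree pipe elbow, about 60 g, lying flat; None if absent. Legs along its +x and +y, their axes in its z = 0 plane, meeting at (-17.5, -17.5, 0) mm. Each leg is 28 mm across and ends 52 mm from that corner; collar (last 11 mm) and corner ball are 34 mm across. Origin: centre of its 69 x 69 mm outline, at mid thickness, 17 mm up. Grip a leg across, 31 mm from the corner.
- elbow3: Grey plastic 90 degree pipe elbow, about 60 g, lying flat; None if absent. Legs along its +x and +y, their axes in its z = 0 plane, meeting at (-17.5, -17.5, 0) mm. Each leg is 28 mm across and ends 52 mm from that corner; collar (last 11 mm) and corner ball are 34 mm across. Origin: centre of its 69 x 69 mm outline, at mid thickness, 17 mm up. Grip a leg across, 31 mm from the corner.
- case: Black plastic fittings case fixed on the ledge. Origin: centre of the box's underside; +x to the hinge side (away from the robot), +y left, z up. Box 170 (x) x 300 (y) x 85 (z) mm, walls and floor 5 mm. A solid front step, x -85 to -151 mm, 85 mm high, carries the button, the steel catch (beside the button, x -104 to -82, y 2 to 20, up to z 117 mm) and the fastener.
- lid (a joint): Lid angle (rad): 0 shut and caught, 1.75 at its rear stop, leaning slightly back. Released, it pops up to 0.4 to 0.5 rad; above that, stiff hinges hold it where it is put (about 0.2 N m turns it). To shut: press it down near the front edge until the catch snaps over it (up to about 12 N); below 0.35 rad it springs up again unless caught. Faster than 4 rad/s counts as slamming.
- lid_hinge (a point): Middle of the lid's hinge line, at (85, 0, 85) mm in the case frame, running along the case's y. The lid is a flat aluminium plate 172 x 300 x 8 mm, 0.25 kg, its underside passing through this line; shut, its top is 93 mm above the ledge.
- lid_edge (a point): Middle of the lid's front edge, half way through its thickness, 172 mm from the hinge line; moves with the lid.
- release (a joint): Rocking angle of the release button and its catch (rad): 0 up, 0.25 fully pressed, the button's top then 10 mm lower (4 to 7 N). Past about 0.12 (5 mm) the lid is free and pops up. It springs back.
- release_top (a point): Centre of the top of the round grey release button, 24 mm across, pressed straight down; at (-118, 52, 104) mm in the case frame at rest.
- latch (a joint): Angle of the steel cam fastener on the case front (rad), about a vertical axis, anticlockwise from above. 0: open, arm along the case's -y, clear of the lid. 1.5 to 1.57: locked, arm over the lid's front edge along the case's +x. Its cam lifts it (highest at 0.55 to 0.75 rad), then a spring pulls it down and round into the low notch. Turned while the lid is open, it keeps the lid from shutting.
- latch_lift (a joint): Height of the fastener on its cam (m): 0 open, +0.005 on top of the cam, -0.008 dropped in the low notch. Follows from the angle. The spring presses down with 3 to 7 N; pushing the post round takes up to about 5 N.
- latch_pivot (a point): On the fastener's turning axis, at the height of the top of its arm; (-117, -80, 113) mm in the case frame when open.
- latch_post (a point): Centre of the top of the fastener's upright black finger post: 14 mm across, standing 32 mm above the arm, 45 mm from the turning axis; its top is 145 mm above the ledge when open. It can be pushed round with the side of closed fingers.
- tee: Grey plastic pipe tee of the same make: a straight run 104 mm long (along x) and one branch along +y, 34 mm thick, lying flat; origin at mid thickness. Not an elbow.
- coupler: Grey straight pipe coupler, 40 mm across and 56 mm high, standing on end; origin at the centre of its underside. Not an elbow.
- bracket: Stainless shower bracket, 56 mm round foot with an offset ring, 75 mm high; origin under the foot.
- tap_lever: Black plastic tap lever: 42 mm round hub (origin under it), 26 mm high, lever 95 mm along +x.
- wrench: Steel basin wrench, 270 mm long along its x, with a cross bar at one end; origin about its middle, on the ledge.
- paste_jar: Closed jar 64 mm across, 65 mm high; origin under its centre.
There are look-alikes about, which are no part of the job. Leave any purple look-alike of the elbow1 alone. Leave any yellow look-alike of the elbow3 alone.

How it is judged:
By the outcome, as a careful person would: the job done as asked, in the order asked, and still so for the second after the job is handed in, with the robot touching nothing.
Of elbow0, elbow1, elbow2, elbow3 only 2 to 4 are there at a start; the rules pass over those that are not, and their reading is None.
At some moment in a run one of elbow0, elbow1, elbow2, elbow3 may be knocked a few centimetres aside while the robot is not near it.
Once in a run the grip may slacken for a moment while it holds something.
It also fails if it takes over 210 s, if anything falls off the work surface, if the arm or the gripper's body presses on something with over 40 N, if the wrist force passes 120 N, or if a joint passes its speed limit or range.

ROBOT

A 6-joint arm with a two-finger parallel gripper is mounted at the origin on the work surface. World frame = base frame: x ahead of the robot, y to its left, z up, the work surface at z = 0. Lengths are in mm, angles in rad, forces in N, time in s.
With the tool pointing down it reaches from about 325 to 875 mm from the base axis. Payload 4.4 kg.
Tool frame: the origin (TCP) lies at the very end of the fingers, on their centre line; the grasp point (between the pads) lies 19 mm behind it (bot.grasp_offset is the distance from the TCP to the grasp point, in mm); z points along the fingers, y is the direction in which the jaws open and shut (so a half turn about z gives the same grasp; the last joint's range is limited). The gripper opens to 85 mm and grips with 20 to 120 N. Pads are 22 mm wide; open, the fingers measure 114 mm over their backs; the gripper's body (76 mm by 85 mm) begins 54 mm behind the grasp point. The pads swing forward as they close: fully open they stand 13 mm farther back than shut.
Start: joints at [1.083, 0.207, 1.542, -0, 1.393, -0.15], TCP at [190.029, 542.694, 231.282] pointing down, gripper open.
Joint ranges: [-2.73, 2.73], [-0.86, 2.22], [0.23, 2.46], [-1.11, 4.25], [0.08, 2.63], [-2.82, 2.82]. Speed limits (rad/s): [2.79, 2.79, 3.14, 3.14, 3.14, 3.14].

INTERFACE

Orientations are given as a rotation vector (axis times angle).
In Python, from workcell import bot gives the robot as it stands.
- The arm moves only by the shell command python3 -m handwheel 'ROWS' [OPENING] [FORCE]. ROWS is JSON, a list of rows, each a list of 2 entries, a list of its own where there are three numbers: the shift along the tool's x, y, z each as a share of 250 mm, from -1 to 1, then the turn, a rotation vector about the tool's x, y, z each as a share of 90 degrees, from -1 to 1. In form: [[[x, y, z], [wx, wy, wz]], ...]. A call has exactly 10 rows; each row is the pose to reach, as a shift and turn from the pose measured when the call began, along the tool's axes at that moment; what a row does not reach only later rows make up. A row lasts 1/12 s, in which the tool goes at most 41.7 mm and 7.16 degrees, less where a joint would pass 70% of its speed; a pose out of reach is approached as far as the arm can. A call with a number of a shift or a turn outside -1 to 1 is refused whole. A call with a gripper value outside its range is refused whole. OPENING is the finger opening in mm, from 0 to 85.4, set as the call begins (- or left out, the last holds). The fingers move at their own pace and stop on an object; FORCE is the grip in N (left out, the last holds). Time passes only in rows, so rows that repeat a pose let the fingers close, or fill a call up. It gives the time, the measured TCP pose, the force and the opening at its end, in the units of the state.
- bot.get_state(): the state, without advancing time (a new reading comes with each control period).
- bot.read_camera(name): name is "scene" or "top"; returns a dict with "color" (384x512x3 uint8, red, green, blue), "fx", "fy", "cx", "cy" (pixels), "R" (3x3) and "t" (3): a world point X has camera coordinates R X + t. Camera axes: x right, y down, z forward; pixel columns grow to the right and rows downward; lengths in mm; the calibration is good to about 2 mm. A picture is of the moment at which its call begins. There is no depth.
- bot.finish_job(): hands the job in, once; it reports no verdict.
The state is a dict: "time": time; "joints": joint angles; "qd": joint speeds; "tau": joint torques, N m; "position": TCP position; "ee_rot": TCP orientation; "contact_force": force on the tool from outside, world axes, zero at the start; "torque": the same for the moment, N m; "opening": finger opening in mm.
Only numpy, scipy, OpenCV 4.12 (cv2) and the standard library are available. Lean on these libraries where they do the work, as an engineer would, in place of code of your own. Each camera call takes 0.05 s, during which the arm holds its last target.

## Working session

There is one attempt and no reset: what is moved stays moved. The work goes in short steps, Python scripts to look and compute and a shell command to move; the robot and the scene stay as the last step left them, time stands still between calls to the robot, and variables do not carry over. Pictures are saved under pics/ and viewed, and the job is handed in when it is done.

```bash
ls; mkdir -p pics; cat > h.py <<'E'
import numpy as np, cv2
from workcell import bot
from scipy.spatial.transform import Rotation as Rn
def snap(tag):
    out={}
    for n in("scene","top"):
        c=bot.read_camera(n); cv2.imwrite(f"pics/{tag}_{n}.png",cv2.resize(c["color"][:,:,::-1],(800,600),interpolation=cv2.INTER_CUBIC)); out[n]=c
    np.save(f"pics/{tag}.npy",out,allow_pickle=True)
    return out
def crop(c,u0,v0,u1,v1,fn):
    im=c["color"][v0:v1,u0:u1,::-1]; k=min(800/(u1-u0),600/(v1-v0)); cv2.imwrite(fn,cv2.resize(im,None,fx=k,fy=k,interpolation=cv2.INTER_CUBIC)); print("scale",k)
def ray(c,u,v,z):
    R=np.array(c["R"]);t=np.array(c["t"]); d=R.T@np.array([(u-c["cx"])/c["fx"],(v-c["cy"])/c["fy"],1]); o=-R.T@t
    return o+d*(z-o[2])/d[2]
def proj(c,X):
    p=np.array(c["R"])@np.array(X,float)+np.array(c["t"]); return np.array([c["fx"]*p[0]/p[2]+c["cx"],c["fy"]*p[1]/p[2]+c["cy"]])
def load(tag): return np.load(f"pics/{tag}.npy",allow_pickle=True).item()
E
python3 - <<'E'
from h import *
o=snap("a0"); s=bot.get_state(); print(s)
for n in o: print(n,-np.array(o[n]["R"]).T@o[n]["t"],o[n]["fx"],o[n]["R"])
E
```

```text
pics
{'time': 0.1, 'joints': array([ 1.08349052e+00,  2.07352068e-01,  1.54279792e+00, -1.20386223e-05,
        1.39350389e+00, -1.50481809e-01]), 'qd': array([-1.30574455e-03, -4.24167920e-04, -6.71529001e-03, -2.91667209e-05,
       -1.00647169e-03,  5.57525095e-04]), 'tau': array([-5.29497702e-04, -3.84095621e+01, -2.92549163e+01, -8.45895011e-05,
        4.83128184e-03, -4.31008615e-06]), 'position': array([189.71646608, 542.08413112, 230.23830801]), 'ee_rot': array([-5.26474426e-01, -3.09651906e+00,  3.07973731e-03]), 'contact_force': array([ 0.07816179, -0.5076536 , -0.22776663]), 'torque': array([0.01764464, 0.00687424, 0.02137015]), 'opening': 85.4291412360407}
scene [1183.81284979 -379.71172972  972.27159226] 413.20125381771896 [[ 5.88829088e-01  8.08257559e-01  1.53293909e-04]
 [ 5.91611900e-01 -4.30869879e-01 -6.81429752e-01]
 [-5.50704698e-01  4.01336350e-01 -7.31883508e-01]]
top [ 471.68878298   92.67033273 1656.21159034] 411.1740123254702 [[ 9.82754124e-03 -9.99951682e-01  2.30103349e-04]
 [-9.99138581e-01 -9.82882768e-03 -4.03173553e-02]
 [ 4.03176689e-02  1.66315338e-04 -9.99186898e-01]]
```

View pics/a0_scene.png

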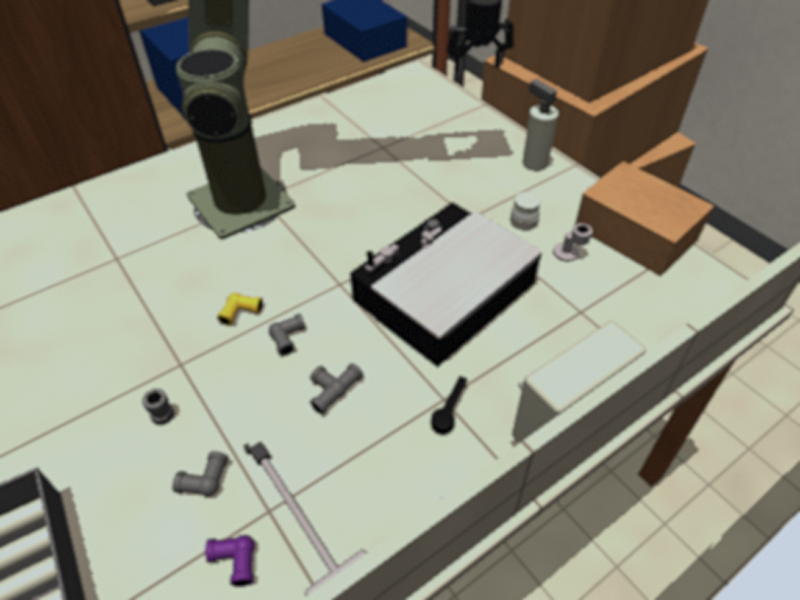

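View pics/a0_top.png

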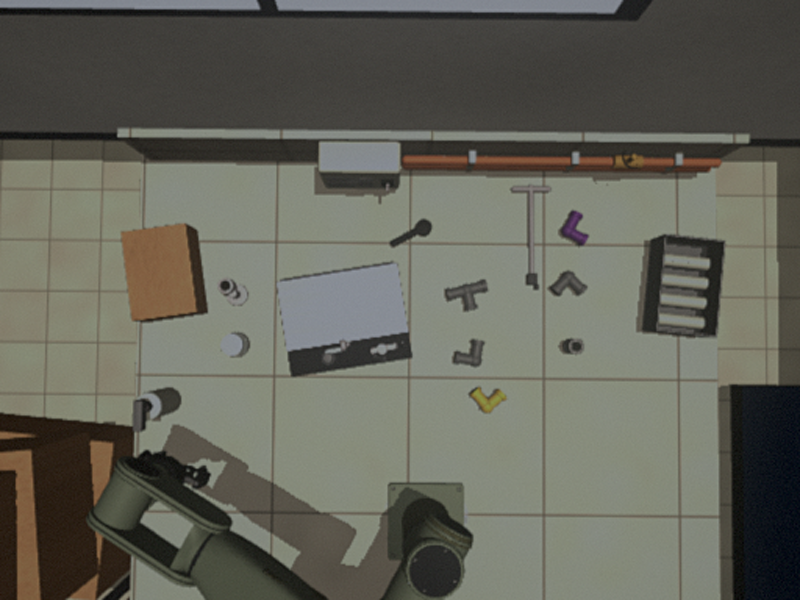

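The top view (800x600 pixels) shows these candidates:
- Grey elbows at about (470,352) and (568,284).
- Grey tee at (466,294), grey coupler at (571,346).
- Yellow look-alike at (488,398), purple look-alike at (574,228).

The two grey L-shapes fit the description. I'll confirm that in enlarged crops.

```bash
python3 - <<'E'
from h import *
o=load("a0")
crop(o["top"],275,130,395,220,"pics/c1.png"); crop(o["top"],170,160,270,245,"pics/c2.png"); crop(o["scene"],210,120,360,240,"pics/c3.png")
E
```

```text
scale 6.666666666666667
scale 7.0588235294117645
scale 5.0
```

View pics/c1.png

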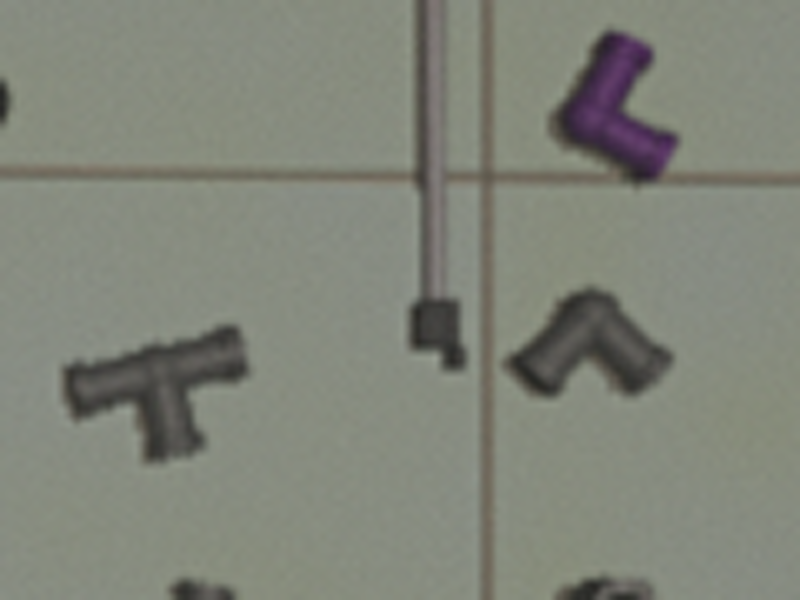

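View pics/c2.png

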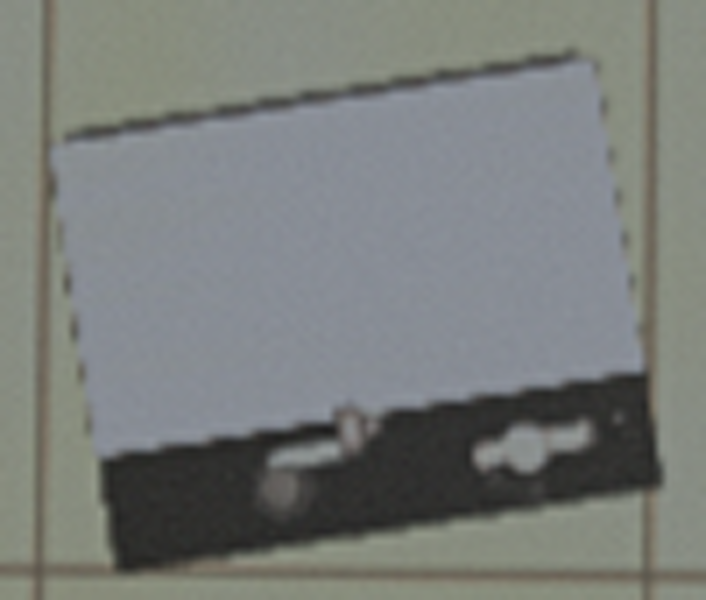

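View pics/c3.png

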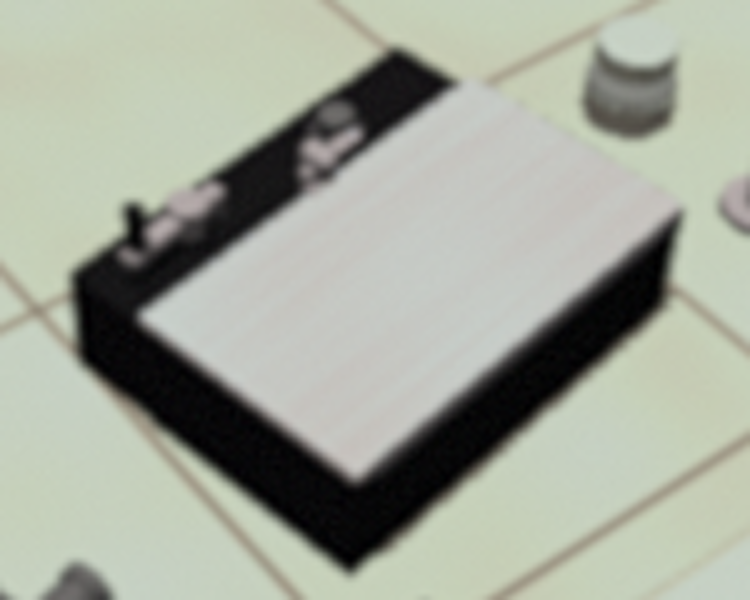

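```bash
python3 - <<'E'
from h import *
from scipy.optimize import least_squares
o=load("a0")
T=[((-151,150,85),118,570),((-151,-150,85),660,487),((-87,150,93),103,458),((-87,-150,93),645,373),((85,150,93),52,148),((85,-150,93),592,57),((-118,52,104),284,490),((-117,-80,113),527,448)]
S=[((-87,-150,93),138,317),((85,-150,93),357,483),((85,150,93),683,210),((-151,150,85),395,48),((-151,-150,85),75,275),((85,-150,0),350,572),((-117,-125,145),133,208),((-118,52,104),335,112)]
obs=[("top",p,(x+.5)/7.0588-.5+170,(y+.5)/7.0588-.5+160) for p,x,y in T]+[("scene",p,(x+.5)/5-.5+210,(y+.5)/5-.5+120) for p,x,y in S]
def w(q,p):
    c,s=np.cos(q[2]),np.sin(q[2]); return [q[0]+c*p[0]-s*p[1],q[1]+s*p[0]+c*p[1],p[2]]
for names in(("top",),("scene",),("top","scene")):
    f=lambda q:np.concatenate([proj(o[n],w(q,p))-[u,v] for n,p,u,v in obs if n in names])
    r=least_squares(f,[480,250,0.1],x_scale=[10,10,.1],loss='soft_l1'); print(names,r.x,np.round(f(r.x),1))
q=r.x
for nm,p in dict(button=(-118,52,104),pivot=(-117,-80,113),post=(-117,-125,145),edge=(-87,0,89),hinge=(85,0,85)).items(): print(nm,np.round(w(q,p),1))
def up(x,y): return (x+.5)/6.6667-.5+275,(y+.5)/6.6667-.5+130
crop(o["top"],275,205,345,265,"pics/c4.png")
# elbow B in c1: corner, leg ends (centres)
for nm,(x,y) in dict(corner=(592,306),l=(530,372),r=(652,372)).items(): print(nm,ray(o["top"],*up(x,y),17))
E
```

```text
('top',) [5.38826941e+02 2.10971516e+02 1.68626163e-01] [-0.2  0.9  0.8  0.2 -1.   0.2  0.3 -0.3 -0.6 -0.5  0.6 -0.  -0.1 -0.2
  0.  -0. ]
('scene',) [5.42601843e+02 2.12034783e+02 1.68260665e-01] [ 0.1  0.3  0.  -0.5  0.7 -0.8  0.5 -0.9 -1.9 -0.4  0.2  1.9 -0.5 -0.
  0.1  0.5]
('top', 'scene') [5.40609868e+02 2.12085063e+02 1.70817033e-01] [-0.4  0.5  0.6 -0.4 -1.2 -0.2  0.1 -0.8 -0.9 -0.9  0.3 -0.6 -0.3 -0.7
 -0.2 -0.6 -0.3  0.  -0.3 -0.9  0.2 -1.3 -0.  -1.2 -2.3 -0.6 -0.   1.5
 -0.9 -0.3 -0.4  0.2]
button [415.5 243.3 104. ]
pivot [438.9 113.4 113. ]
post [446.6  69.  145. ]
edge [454.9 197.3  89. ]
hinge [624.4 226.5  85. ]
scale 10.0
corner [ 629.08741779 -360.68156138   17.        ]
l [ 589.05453316 -323.47764362   17.        ]
r [ 589.77417496 -396.58287227   17.        ]
```

View pics/c4.png

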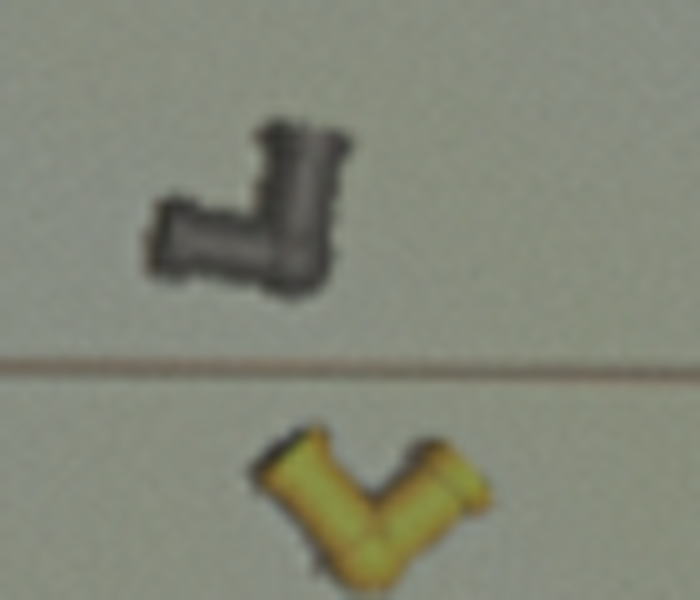

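```bash
cat >> h.py <<'E'
Q=np.array([540.5,211.8,0.1695])
def w(p):
    c,s=np.cos(Q[2]),np.sin(Q[2]); return np.array([Q[0]+c*p[0]-s*p[1],Q[1]+s*p[0]+c*p[1],p[2]])
def down(a): return Rn.from_euler('z',a)*Rn.from_matrix(np.diag([1.,-1,-1]))
def st():
    s=bot.get_state(); R=Rn.from_rotvec(s["ee_rot"]); m=R.as_matrix(); return s,R,np.arctan2(m[1,0],m[0,0])
def go(*tg):
    """each target (xyz world, R or a)"""
    s,R,a=st(); P=s["position"]; c,sn=np.cos(Q[2]),np.sin(Q[2]); d=P-[Q[0],Q[1],0]
    print("t",round(s["time"],2),"pos",np.round(P,1),"a",round(a,3),"case",np.round([c*d[0]+sn*d[1],-sn*d[0]+c*d[1],P[2]],1),"open",round(s["opening"],1),"F",np.round(s["contact_force"],1),"j",np.round(s["joints"],2))
    for p,r in tg:
        if not isinstance(r,Rn): r=down(r)
        print(" shift",np.round(R.inv().apply(np.array(p)-P)/250,3),"turn",np.round((R.inv()*r).as_rotvec()/(np.pi/2),3))
E
python3 - <<'E'
from h import *
a=Q[2]+np.pi/2
go((w((-118,52,150)),a),(w((-118,52,115)),a))
o=load("a0")["top"]
for n,(x,y) in dict(corner=(297,258),up=(303,130),left=(160,240)).items(): print(n,ray(o,(x+.5)/10-.5+275,(y+.5)/10-.5+205,17))
E
```

```text
t 0.1 pos [189.7 542.1 230.2] a 2.805 case [-290.   384.7  230.2] open 85.4 F [ 0.1 -0.5 -0.2] j [ 1.08  0.21  1.54 -0.    1.39 -0.15]
 shift [-1.247 -0.83   0.322] turn [-0.001  0.001  0.678]
 shift [-1.247 -0.829  0.462] turn [-0.001  0.001  0.678]
corner [ 407.87160095 -125.24678107   17.        ]
up [ 458.74153406 -127.40818731   17.        ]
left [414.47906967 -70.72065478  17.        ]
```

```bash
python3 -m handwheel '[[[-0.1,-0.06,0],[0,0,0.07]],[[-0.2,-0.13,0],[0,0,0.14]],[[-0.3,-0.2,0],[0,0,0.21]],[[-0.4,-0.26,0],[0,0,0.28]],[[-0.5,-0.33,0],[0,0,0.35]],[[-0.6,-0.4,0],[0,0,0.42]],[[-0.7,-0.46,0],[0,0,0.49]],[[-0.8,-0.53,0.05],[0,0,0.56]],[[-0.9,-0.6,0.1],[0,0,0.63]],[[-1,-0.66,0.15],[0,0,0.678]]]' 0 40
python3 - <<'E'
from h import *
a=Q[2]+np.pi/2
go((w((-118,52,150)),a),(w((-118,52,115)),a))
E
```

```text
time: 0.93
position: [371.5, 302.1, 192.4]
ee_rot: [2.032, 2.396, -0.003]
contact_force: [0.3, 0.0, -0.5]
opening: -0.1
t 0.93 pos [371.5 302.1 192.4] a 1.735 case [-151.4  117.5  192.4] open -0.1 F [ 0.3  0.  -0.5] j [ 0.5   0.04  1.81 -0.    1.29  0.34]
 shift [-0.261  0.135  0.17 ] turn [-0.001  0.001 -0.003]
 shift [-0.261  0.135  0.31 ] turn [-0.001  0.001 -0.003]
```

```bash
python3 -m handwheel '[[[-0.04,0.02,0.02],[0,0,0]],[[-0.1,0.05,0.05],[0,0,0]],[[-0.16,0.08,0.08],[0,0,0]],[[-0.22,0.11,0.13],[0,0,0]],[[-0.261,0.135,0.18],[0,0,0]],[[-0.261,0.135,0.23],[0,0,0]],[[-0.261,0.135,0.27],[0,0,0]],[[-0.261,0.135,0.29],[0,0,0]],[[-0.261,0.135,0.3],[0,0,0]],[[-0.261,0.135,0.3],[0,0,0]]]' 
python3 - <<'E'
from h import *
o=snap("a1"); crop(o["scene"],210,80,330,170,"pics/a1c.png")
go()
E
```

```text
time: 1.77
position: [414.7, 243.3, 116.9]
ee_rot: [-2.031, -2.397, 0.005]
contact_force: [0.0, 0.3, 0.9]
opening: 0.0
scale 6.666666666666667
t 1.87 pos [415.5 243.6 118. ] a 1.736 case [-117.8   52.4  118. ] open -0.1 F [-0.1  0.5  0.9] j [ 0.35  0.14  1.87 -0.    1.13  0.19]
```

View pics/a1c.png

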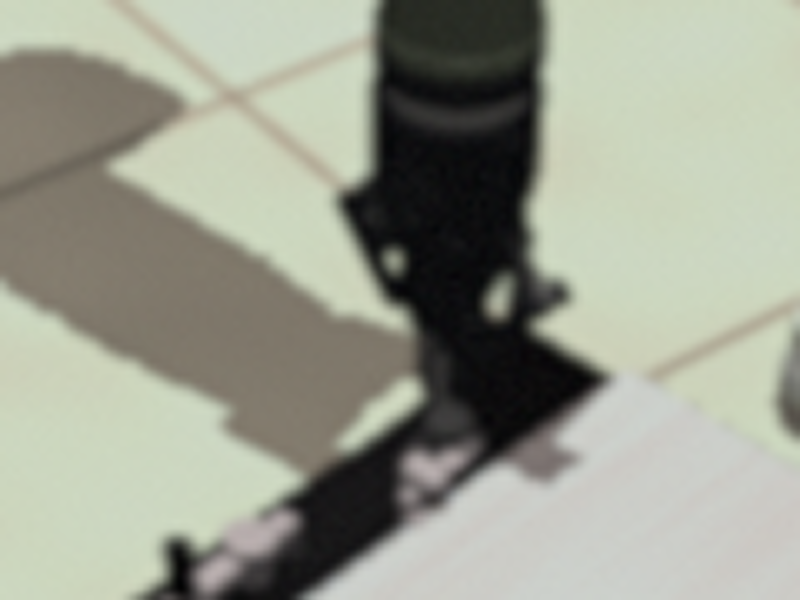

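The closed fingertips stand right over the button at crop pixel (450,415). Next I press.

```bash
python3 -m handwheel '[[[0,0,0.02],[0,0,0]],[[0,0,0.04],[0,0,0]],[[0,0,0.055],[0,0,0]],[[0,0,0.065],[0,0,0]],[[0,0,0.075],[0,0,0]],[[0,0,0.085],[0,0,0]],[[0,0,0.09],[0,0,0]],[[0,0,0.094],[0,0,0]],[[0,0,0.094],[0,0,0]],[[0,0,0.094],[0,0,0]]]' 
python3 - <<'E'
from h import *
o=snap("a2"); crop(o["scene"],210,80,360,190,"pics/a2c.png")
go()
E
```

```text
time: 2.7
position: [415.7, 245.2, 95.8]
ee_rot: [-2.031, -2.396, -0.002]
contact_force: [-4.9, 5.9, 8.6]
opening: -0.0
scale 5.333333333333333
t 2.8 pos [415.6 245.2  95.8] a 1.735 case [-117.4   54.    95.8] open 0.2 F [-4.4  3.9  9.1] j [0.35 0.17 1.89 0.   1.08 0.19]
```

View pics/a2c.png

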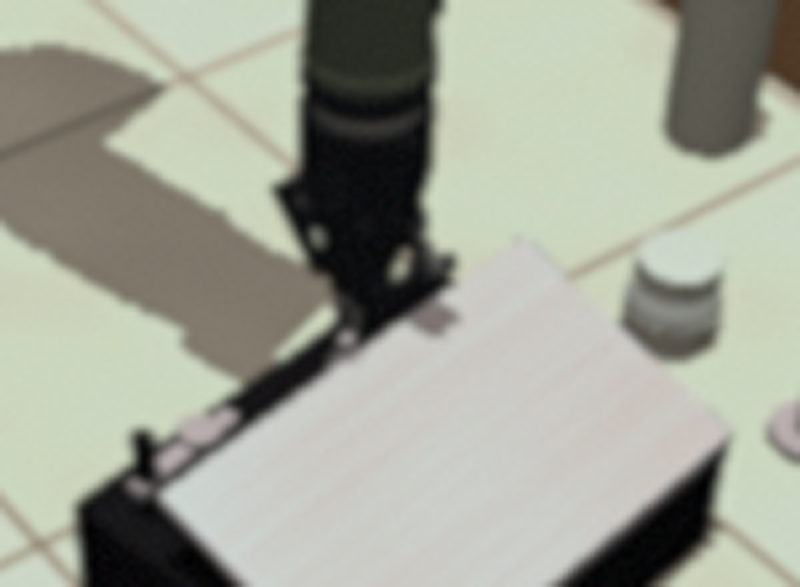

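```bash
python3 -m handwheel '[[[0,0,-0.01],[0,0,0]],[[0,0,-0.03],[0,0,0]],[[0,0,-0.05],[0,0,0]],[[0,0,-0.07],[0,0,0]],[[0,0,-0.09],[0,0,0]],[[0,0,-0.1],[0,0,0]],[[0,0,-0.1],[0,0,0]],[[0,0,-0.1],[0,0,0]],[[0,0,-0.1],[0,0,0]],[[0,0,-0.1],[0,0,0]]]' 
python3 - <<'E'
from h import *
o=snap("a3"); crop(o["scene"],210,80,360,190,"pics/a3c.png")
go()
E
```

```text
time: 3.63
position: [415.3, 245.0, 120.4]
ee_rot: [-2.031, -2.395, -0.001]
contact_force: [0.1, -0.4, -0.2]
opening: -0.2
scale 5.333333333333333
t 3.73 pos [415.4 245.1 120.5] a 1.735 case [-117.7   53.9  120.5] open 0.1 F [0.6 0.1 0.4] j [0.35 0.14 1.87 0.   1.13 0.19]
```

View pics/a3c.png

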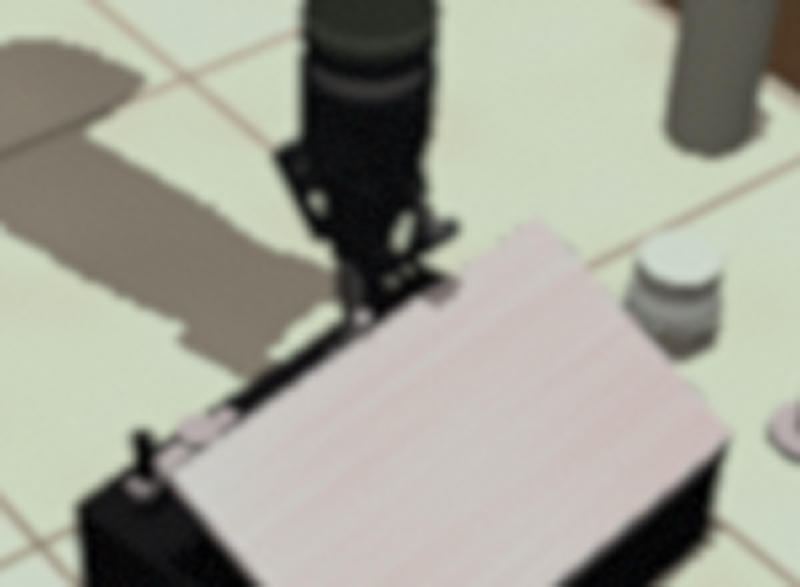

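```bash
python3 - <<'E'
from h import *
o=load("a3")["scene"]
for t in np.arange(0,.8,.1):
    L=[w((85-172*np.cos(t)+8*np.sin(t),y,85+172*np.sin(t)+8*np.cos(t))) for y in(150,-150)]
    print(round(t,1),[np.round((proj(o,p)-[210,80])*5.333) for p in L])
E
```

```text
0.0 [array([498., 293.]), array([143., 549.])]
0.1 [array([502., 272.]), array([144., 529.])]
0.2 [array([509., 253.]), array([147., 510.])]
0.3 [array([518., 235.]), array([152., 494.])]
0.4 [array([529., 219.]), array([160., 479.])]
0.5 [array([542., 204.]), array([170., 466.])]
0.6 [array([557., 192.]), array([182., 455.])]
0.7 [array([575., 182.]), array([197., 447.])]
```

The lid has popped to about 0.45 rad, with its front-left corner at crop pixel (540,215). Now I follow its edge along the arc with the closed fingers.

```bash
python3 -m handwheel '[[[0,0.04,0],[0,0,0]],[[0,0.08,-0.01],[0,0,0]],[[0,0.115,-0.025],[0,0,0]],[[0,0.135,-0.04],[0,0,0]],[[0,0.155,-0.07],[0,0,0]],[[0,0.19,-0.126],[0,0,0]],[[0,0.21,-0.155],[0,0,0]],[[0,0.23,-0.181],[0,0,0]],[[0,0.255,-0.21],[0,0,0]],[[0,0.28,-0.232],[0,0,0]]]' 
python3 - <<'E'
from h import *
o=snap("a4"); crop(o["scene"],210,60,360,172,"pics/a4c.png")
go()
E
```

```text
time: 4.57
position: [484.9, 256.6, 179.4]
ee_rot: [-2.031, -2.396, -0.002]
contact_force: [-1.2, -0.1, -0.2]
opening: -0.1
scale 5.333333333333333
t 4.67 pos [486.4 256.9 180. ] a 1.735 case [-45.7  53.5 180. ] open 0.0 F [ 0.3 -1.2 -0.4] j [0.33 0.2  1.66 0.   1.28 0.16]
```

View pics/a4c.png

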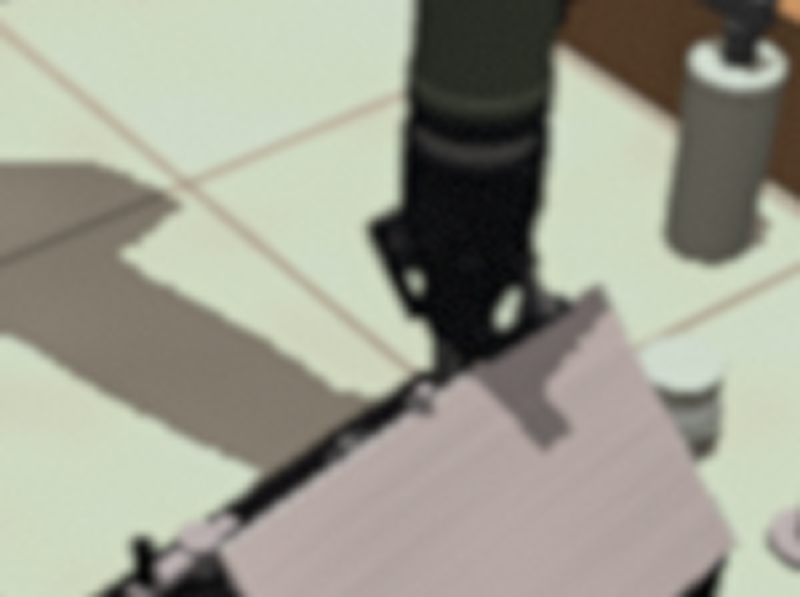

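```bash
python3 -m handwheel '[[[0,0.03,-0.025],[0,0,0]],[[0,0.06,-0.048],[0,0,0]],[[0,0.095,-0.073],[0,0,0]],[[0,0.13,-0.094],[0,0,0]],[[0,0.165,-0.113],[0,0,0]],[[0,0.2,-0.13],[0,0,0]],[[0,0.235,-0.144],[0,0,0]],[[0,0.27,-0.156],[0,0,0]],[[0,0.305,-0.166],[0,0,0]],[[0,0.34,-0.174],[0,0,0]]]' 
python3 - <<'E'
from h import *
o=snap("a5"); crop(o["scene"],210,30,360,142,"pics/a5c.png")
go()
E
```

```text
time: 5.5
position: [570.6, 270.7, 223.7]
ee_rot: [2.031, 2.396, 0.005]
contact_force: [-0.7, 1.0, -0.2]
opening: 0.1
scale 5.333333333333333
t 5.6 pos [571.5 270.7 223.9] a 1.735 case [ 40.5  52.9 223.9] open -0.1 F [-0.1  0.1 -0.4] j [0.31 0.33 1.4  0.   1.4  0.14]
```

View pics/a5c.png

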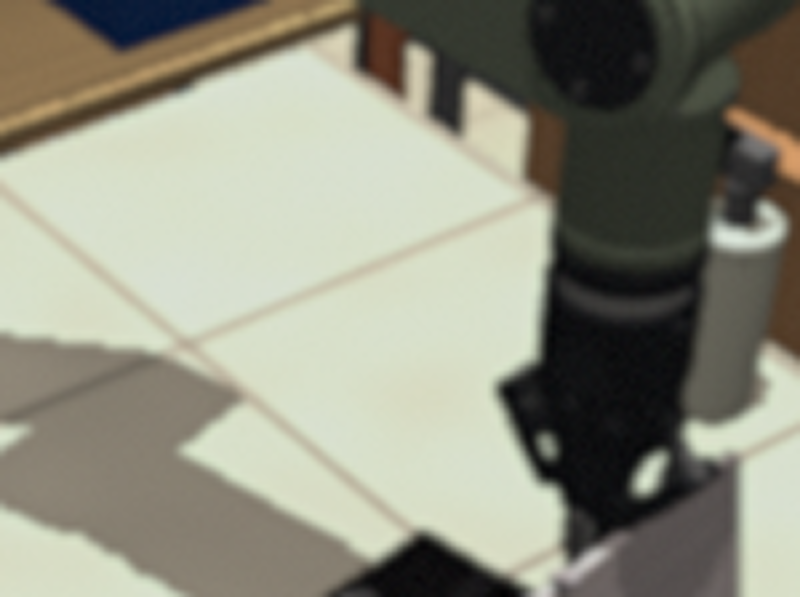

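```bash
python3 -m handwheel '[[[0,0.03,-0.005],[0,0,0]],[[0,0.06,-0.01],[0,0,0]],[[0,0.09,-0.012],[0,0,0]],[[0,0.12,-0.012],[0,0,0]],[[0,0.145,-0.01],[0,0,0]],[[0,0.165,-0.008],[0,0,0]],[[0,0.185,-0.006],[0,0,0]],[[0,0.2,-0.005],[0,0,0]],[[0,0.21,-0.004],[0,0,0]],[[0,0.215,-0.004],[0,0,0]]]' 
python3 - <<'E'
from h import *
go()
E
```

```text
time: 6.43
position: [624.8, 279.5, 224.9]
ee_rot: [2.031, 2.395, 0.007]
contact_force: [0.2, 1.1, 0.2]
opening: 0.2
t 6.43 pos [624.8 279.5 224.9] a 1.735 case [ 94.5  52.5 224.9] open 0.2 F [0.2 1.1 0.2] j [0.29 0.44 1.25 0.   1.45 0.13]
```

No stop force yet, so I creep on.

```bash
python3 -m handwheel '[[[0,0.004,0],[0,0,0]],[[0,0.008,0],[0,0,0]],[[0,0.012,0],[0,0,0]],[[0,0.016,0],[0,0,0]],[[0,0.02,0],[0,0,0]],[[0,0.024,0],[0,0,0]],[[0,0.028,0],[0,0,0]],[[0,0.03,0],[0,0,0]],[[0,0.03,0],[0,0,0]],[[0,0.03,0],[0,0,0]]]' 
python3 - <<'E'
from h import *
o=snap("a6");go()
E
```

```text
time: 7.27
position: [629.5, 280.3, 225.0]
ee_rot: [-2.03, -2.394, 0.002]
contact_force: [-9.1, -2.8, 3.8]
opening: -0.2
t 7.37 pos [629.5 280.3 225. ] a 1.735 case [ 99.3  52.5 225. ] open -0.2 F [-8.5 -2.4  3.9] j [0.29 0.45 1.23 0.   1.46 0.13]
```

View pics/a6_scene.png

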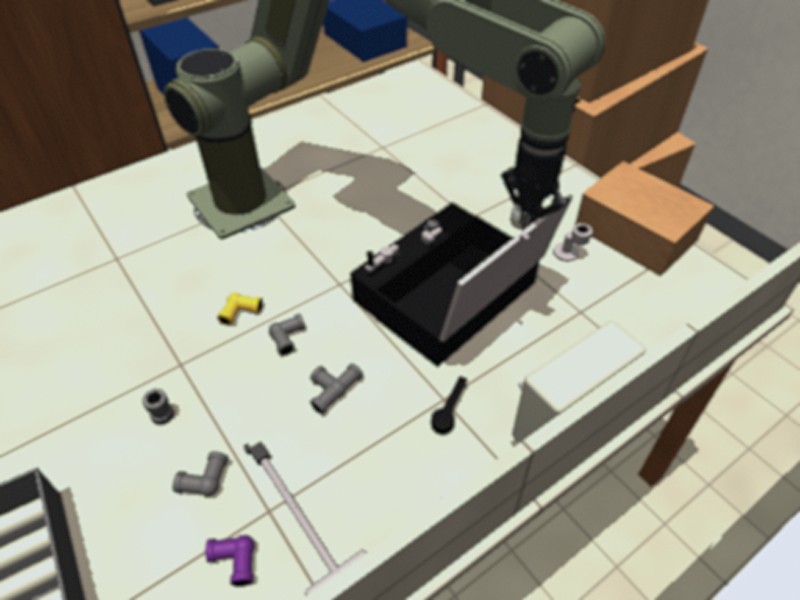

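The lid is against its stop: the fingers met 9 N at case x = 99 mm, and the picture shows it leaning back. Next I cross-check both elbow positions in the scene camera.

```bash
python3 - <<'E'
from h import *
o=load("a6")["scene"]
A=crop(o,165,195,205,230,"pics/eA.png"); crop(o,105,280,150,325,"pics/eB.png")
E
```

```text
scale 17.142857142857142
scale 13.333333333333334
```

View pics/eA.png

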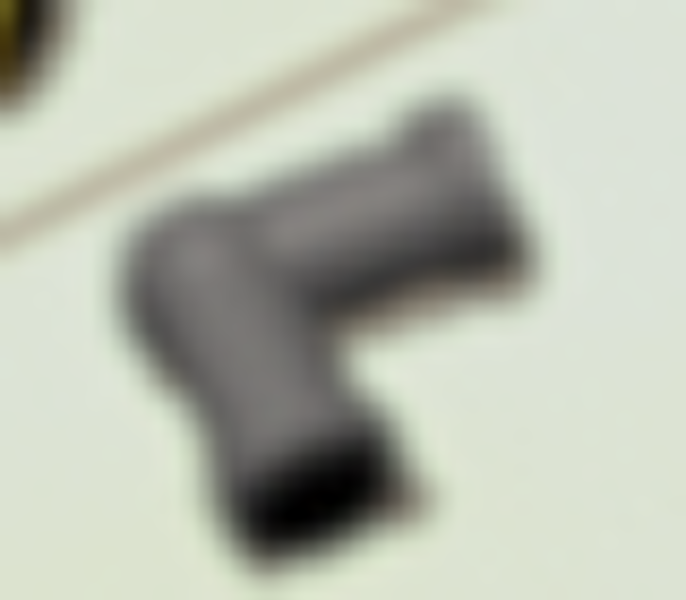

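View pics/eB.png

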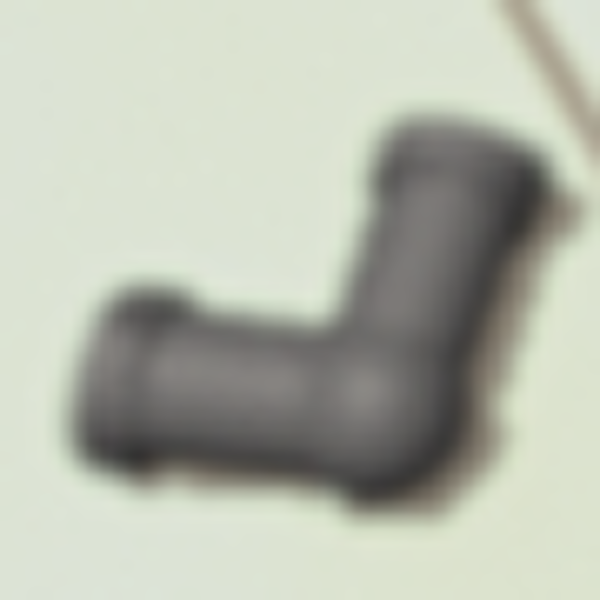

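```bash
python3 - <<'E'
from h import *
o=load("a6")["scene"]
def P(x,y,k,u,v): return ray(o,(x+.5)/k-.5+u,(y+.5)/k-.5+v,17)
for n,p in dict(Ac=(200,275),Ax=(315,490),Ay=(490,190)).items(): print(n,P(*p,17.143,165,195))
for n,p in dict(Bc=(390,425),Bl=(105,385),Bu=(470,150)).items(): print(n,P(*p,13.333,105,280))
tgt=np.array([438,-127,80]); a=-.08
go((w((0,52,235)),Q[2]+np.pi/2),(tgt,-.08),(tgt,np.pi-.08))
E
```

```text
Ac [ 406.34129783 -122.33234476   17.        ]
Ax [ 459.49923284 -128.9583368    17.        ]
Ay [419.21055887 -72.00516764  17.        ]
Bc [ 628.6085319  -358.38650457   17.        ]
Bl [ 590.27379561 -397.68541671   17.        ]
Bu [ 585.76255932 -322.63492796   17.        ]
t 7.37 pos [629.5 280.3 225. ] a 1.735 case [ 99.3  52.5 225. ] open -0.2 F [-8.5 -2.4  3.9] j [0.29 0.45 1.23 0.   1.46 0.13]
 shift [-0.004 -0.397 -0.039] turn [-0.001 -0.001 -0.003]
 shift [-1.483 -1.02   0.58 ] turn [-2.000e-03  1.000e-03  1.155e+00]
 shift [-1.483 -1.02   0.58 ] turn [-0.001 -0.002 -0.845]
```

```bash
python3 -m handwheel '[[[0,-0.06,0],[0,0,0]],[[0,-0.16,0],[0,0,0]],[[0,-0.28,0],[0,0,0]],[[-0.07,-0.4,0],[0,0,-0.07]],[[-0.18,-0.5,0],[0,0,-0.14]],[[-0.3,-0.58,0],[0,0,-0.21]],[[-0.43,-0.64,0],[0,0,-0.28]],[[-0.56,-0.7,0],[0,0,-0.35]],[[-0.7,-0.75,0],[0,0,-0.42]],[[-0.83,-0.8,0],[0,0,-0.49]]]' 60
python3 - <<'E'
from h import *
tgt=np.array([437.8,-127.7,80]);
go((tgt,np.pi-.12))
E
```

```text
time: 8.2
position: [465.9, 42.0, 225.7]
ee_rot: [-0.977, -2.985, -0.0]
contact_force: [0.6, -1.3, -0.3]
opening: 59.7
t 8.2 pos [465.9  42.  225.7] a 2.509 case [-102.2 -154.8  225.7] open 59.7 F [ 0.6 -1.3 -0.3] j [-0.1  -0.02  1.8   0.    1.36 -1.03]
 shift [-0.311 -0.614  0.583] turn [ 0.    -0.    -0.327]
```

```bash
python3 -m handwheel '[[[-0.05,-0.1,0.02],[0,0,-0.06]],[[-0.1,-0.2,0.05],[0,0,-0.12]],[[-0.16,-0.3,0.1],[0,0,-0.18]],[[-0.21,-0.4,0.17],[0,0,-0.24]],[[-0.26,-0.5,0.25],[0,0,-0.3]],[[-0.29,-0.57,0.35],[0,0,-0.327]],[[-0.305,-0.6,0.45],[0,0,-0.327]],[[-0.311,-0.614,0.52],[0,0,-0.327]],[[-0.311,-0.614,0.55],[0,0,-0.327]],[[-0.311,-0.614,0.55],[0,0,-0.327]]]' 60
python3 - <<'E'
from h import *
o=snap("b0"); crop(o["scene"],150,160,240,230,"pics/b0c.png");crop(o["top"],260,190,360,270,"pics/b0t.png")
go((np.array([437.8,-127.7,4]),np.pi-.12))
E
```

```text
time: 9.03
position: [436.4, -127.3, 86.5]
ee_rot: [-0.188, -3.132, -0.003]
contact_force: [-0.1, -0.2, 0.6]
opening: 59.8
scale 8.571428571428571
scale 7.5
t 9.13 pos [ 438.5 -127.7   88.9] a 3.023 case [-157.8 -317.4   88.9] open 60.4 F [-0.4  0.1  0.5] j [-0.47  0.13  1.95  0.    1.05 -1.93]
 shift [ 0.003 -0.     0.339] turn [-0.     0.     0.001]
```

View pics/b0c.png

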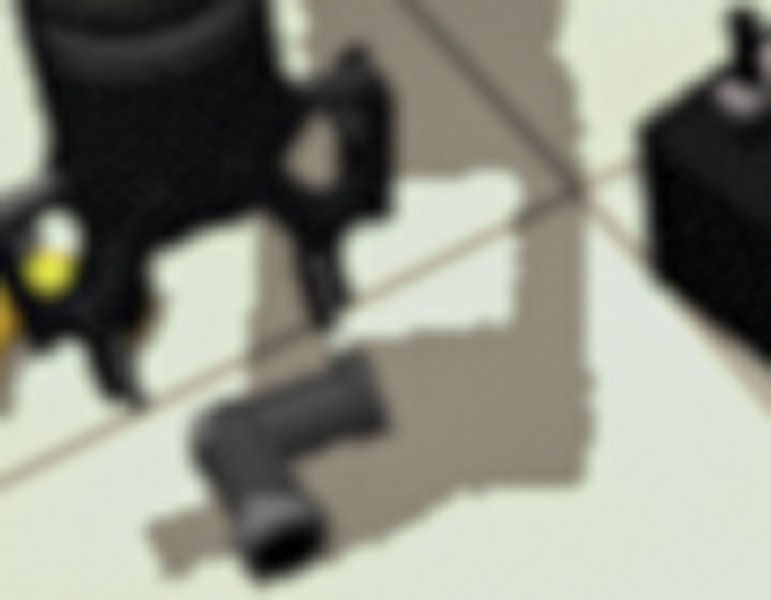

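View pics/b0_scene.png

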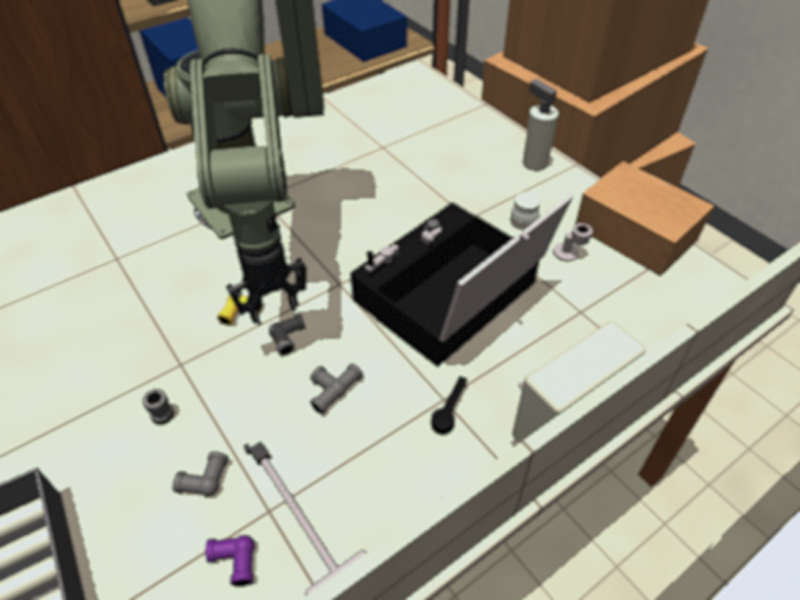

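Elbow A and the lid are where I expect. I descend and grip.

```bash
python3 -m handwheel '[[[0.003,0,0.06],[0,0,0]],[[0.003,0,0.12],[0,0,0]],[[0.003,0,0.18],[0,0,0]],[[0.003,0,0.24],[0,0,0]],[[0.003,0,0.28],[0,0,0]],[[0.003,0,0.31],[0,0,0]],[[0.003,0,0.33],[0,0,0]],[[0.003,0,0.336],[0,0,0]],[[0.003,0,0.336],[0,0,0]],[[0.003,0,0.336],[0,0,0]]]' 60 && python3 -m handwheel '[[[0,0,0],[0,0,0]],[[0,0,0],[0,0,0]],[[0,0,0],[0,0,0]],[[0,0,0],[0,0,0]],[[0,0,0],[0,0,0]],[[0,0,0],[0,0,0]],[[0,0,0],[0,0,0]],[[0,0,0],[0,0,0]],[[0,0,0],[0,0,0]],[[0,0,0],[0,0,0]]]' 15 60
```

```text
time: 9.97
position: [438.4, -127.9, 5.4]
ee_rot: [0.186, 3.134, -0.001]
contact_force: [0.5, -0.3, -0.1]
opening: 60.1
time: 10.8
position: [439.1, -128.3, 6.3]
ee_rot: [0.186, 3.133, -0.002]
contact_force: [-1.8, 0.7, 5.5]
opening: 26.1
```

Opening 26 mm means the pads hold a little above the leg's axis. I reopen, go 4 mm deeper and grip again.

```bash
python3 -m handwheel '[[[0,0,0],[0,0,0]],[[0,0,0],[0,0,0]],[[0,0,0],[0,0,0]],[[0,0,0.006],[0,0,0]],[[0,0,0.012],[0,0,0]],[[0,0,0.018],[0,0,0]],[[0,0,0.018],[0,0,0]],[[0,0,0.018],[0,0,0]],[[0,0,0.018],[0,0,0]],[[0,0,0.018],[0,0,0]]]' 50 && python3 -m handwheel '[[[0,0,0],[0,0,0]],[[0,0,0],[0,0,0]],[[0,0,0],[0,0,0]],[[0,0,0],[0,0,0]],[[0,0,0],[0,0,0]],[[0,0,0],[0,0,0]],[[0,0,0],[0,0,0]],[[0,0,0],[0,0,0]],[[0,0,0],[0,0,0]],[[0,0,0],[0,0,0]]]' 15 70
```

```text
time: 11.63
position: [439.2, -128.3, 1.8]
ee_rot: [0.186, 3.133, -0.002]
contact_force: [0.0, 0.7, 0.5]
opening: 49.6
time: 12.47
position: [439.4, -128.5, 2.1]
ee_rot: [0.186, 3.132, -0.002]
contact_force: [-2.3, -0.2, 5.3]
opening: 25.9
```

```bash
python3 -m handwheel '[[[0,0,-0.03],[0,0,0]],[[0,0,-0.08],[0,0,0]],[[0,0,-0.16],[0,0,0]],[[0,0,-0.26],[0,0,0]],[[0,0,-0.38],[0,0,0]],[[0,0,-0.5],[0,0,0]],[[0,0,-0.62],[0,0,0]],[[0,0,-0.72],[0,0,0]],[[0,0,-0.8],[0,0,0]],[[0,0,-0.84],[0,0,0]]]'
python3 - <<'E'
from h import *
o=snap("b1"); crop(o["scene"],120,120,240,220,"pics/b1c.png")
go((w((0,40,212)),Q[2]+np.pi))
E
```

```text
time: 13.3
position: [439.9, -128.6, 215.2]
ee_rot: [0.186, 3.128, -0.005]
contact_force: [0.3, -0.4, -0.5]
opening: 25.6
scale 6.0
t 13.4 pos [ 439.8 -128.6  213.9] a 3.023 case [-156.7 -318.6  213.9] open 26.0 F [-0.1  0.2 -0.9] j [-0.47 -0.04  1.84  0.    1.33 -1.93]
 shift [-0.193  1.553  0.005] turn [-0.002  0.005 -0.183]
```

View pics/b1c.png

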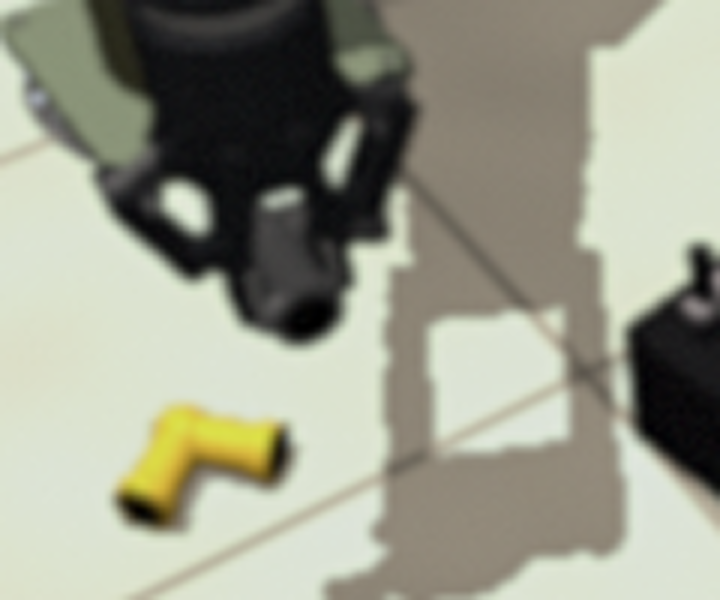

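```bash
python3 - <<'E'
from h import *
o=load("b1"); crop(o["top"],260,190,360,270,"pics/b1t.png"); crop(o["scene"],135,120,205,180,"pics/b1d.png")
E
```

```text
scale 7.5
scale 10.0
```

View pics/b1t.png

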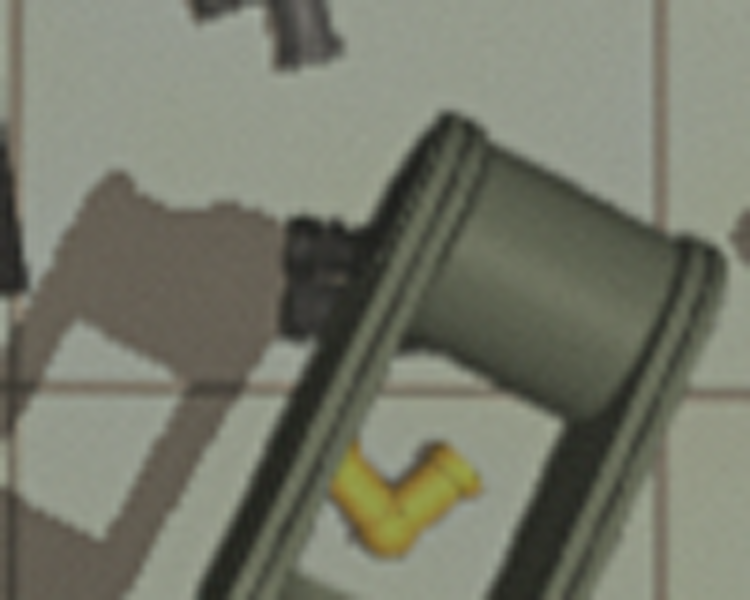

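View pics/b1d.png

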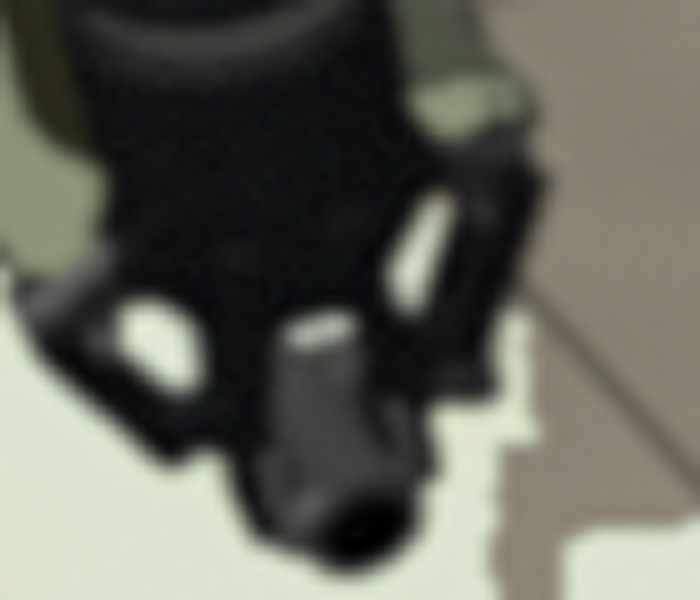

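```bash
python3 - <<'E'
from h import *
o=load("b1")["scene"]
c0=np.array([439.8,-128.6,213.9+15]); ex=np.array([np.cos(-.12),np.sin(-.12),0]); ey=np.array([-ex[1],ex[0],0]);
K=c0-31*ex
for n,p in dict(corner=K,xend=K+52*ex,yend=K+52*ey,yup=K+52*np.array([0,0,1]),ydn=K-52*np.array([0,0,1])).items(): print(n,np.round((proj(o,p)-[135,120])*10))
E
```

```text
corner [287. 400.]
xend [359. 524.]
yend [474. 333.]
yup [252. 249.]
ydn [320. 539.]
```

The elbow is held, with its collar at crop pixel (360,530), which matches the projected flat pose. I carry it to the case.

```bash
python3 -m handwheel '[[[-0.01,0.05,0],[0,0,-0.01]],[[-0.02,0.14,0],[0,0,-0.03]],[[-0.035,0.24,0],[0,0,-0.05]],[[-0.05,0.34,0],[0,0,-0.07]],[[-0.06,0.44,0],[0,0,-0.09]],[[-0.07,0.54,0],[0,0,-0.11]],[[-0.08,0.64,0],[0,0,-0.13]],[[-0.09,0.74,0],[0,0,-0.15]],[[-0.105,0.84,0],[0,0,-0.17]],[[-0.12,0.92,0],[0,0,-0.183]]]'
python3 - <<'E'
from h import *
go((w((-5,40,212)),Q[2]+np.pi))
E
```

```text
time: 14.23
position: [495.3, 98.0, 210.7]
ee_rot: [-0.268, 3.128, -0.005]
contact_force: [0.0, -0.5, -1.0]
opening: 25.9
t 14.23 pos [495.3  98.  210.7] a -2.971 case [ -63.8 -104.6  210.7] open 25.9 F [ 0.  -0.5 -1. ] j [ 0.03  0.07  1.74 -0.    1.33 -1.72]
 shift [-0.236  0.578 -0.007] turn [-0.002  0.001  0.001]
```

```bash
python3 -m handwheel '[[[-0.04,0.1,0],[0,0,0]],[[-0.08,0.2,0],[0,0,0]],[[-0.12,0.3,0],[0,0,0]],[[-0.16,0.4,0],[0,0,0]],[[-0.2,0.48,0],[0,0,0]],[[-0.22,0.54,0.05],[0,0,0]],[[-0.23,0.57,0.12],[0,0,0]],[[-0.236,0.578,0.2],[0,0,0]],[[-0.236,0.578,0.28],[0,0,0]],[[-0.236,0.578,0.34],[0,0,0]]]'
python3 - <<'E'
from h import *
o=snap("b2"); crop(o["scene"],210,80,360,192,"pics/b2c.png")
go((w((-5,40,12)),Q[2]+np.pi))
E
```

```text
time: 15.07
position: [526.2, 249.7, 120.5]
ee_rot: [0.269, -3.126, 0.008]
contact_force: [-0.3, -0.3, -0.8]
opening: 26.0
scale 5.333333333333333
t 15.17 pos [524.4 248.8 119.1] a -2.97 case [ -9.6  39.2 119.1] open 25.9 F [-0.1  0.7 -1.1] j [ 0.3   0.34  1.62 -0.    1.19 -1.44]
 shift [-0.023  0.005  0.428] turn [-0.003 -0.006  0.001]
```

View pics/b2c.png

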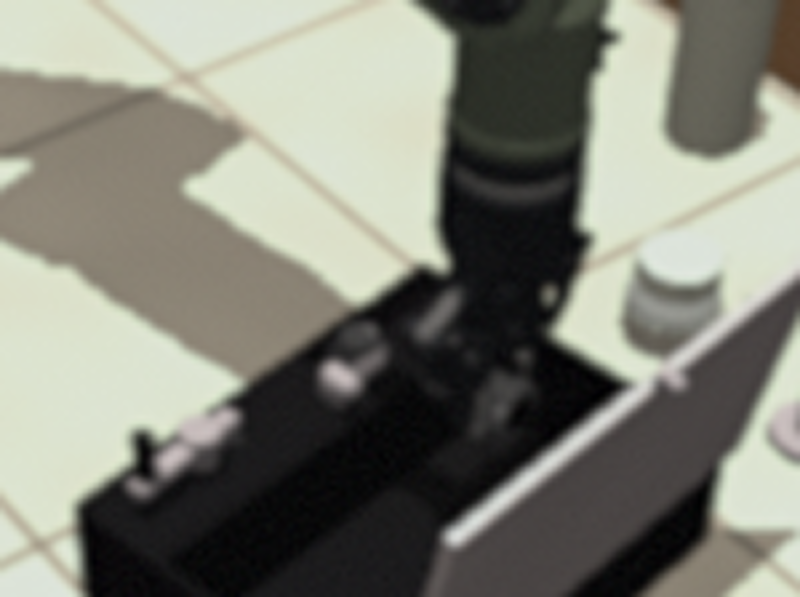

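```bash
python3 -m handwheel '[[[-0.02,0,0.04],[0,0,0]],[[-0.02,0,0.1],[0,0,0]],[[-0.02,0,0.16],[0,0,0]],[[-0.02,0,0.22],[0,0,0]],[[-0.02,0,0.28],[0,0,0]],[[-0.02,0,0.33],[0,0,0]],[[-0.02,0,0.37],[0,0,0]],[[-0.02,0,0.4],[0,0,0]],[[-0.02,0,0.415],[0,0,0]],[[-0.02,0,0.42],[0,0,0]]]'
```

```text
time: 16.0
position: [528.1, 248.8, 13.4]
ee_rot: [0.268, -3.12, 0.01]
contact_force: [-0.3, -0.2, -1.2]
opening: 25.8
```

```bash
python3 -m handwheel '[[[0,0,0.006],[0,0,0]],[[0,0,0.012],[0,0,0]],[[0,0,0.018],[0,0,0]],[[0,0,0.02],[0,0,0]],[[0,0,0.02],[0,0,0]],[[0,0,0.02],[0,0,0]],[[0,0,0.02],[0,0,0]],[[0,0,0.02],[0,0,0]],[[0,0,0.02],[0,0,0]],[[0,0,0.02],[0,0,0]]]' && python3 -m handwheel '[[[0,0,0],[0,0,0]],[[0,0,0],[0,0,0]],[[0,0,0],[0,0,0]],[[0,0,0],[0,0,0]],[[0,0,0],[0,0,0]],[[0,0,-0.02],[0,0,0]],[[0,0,-0.06],[0,0,0]],[[0,0,-0.14],[0,0,0]],[[0,0,-0.24],[0,0,0]],[[0,0,-0.36],[0,0,0]]]' 50 && python3 -m handwheel '[[[0,0,-0.1],[0,0,0]],[[0,0,-0.22],[0,0,0]],[[0,0,-0.34],[0,0,0]],[[0,-0.1,-0.42],[0,0,0]],[[0,-0.2,-0.45],[0,0,0]],[[0,-0.3,-0.45],[0,0,0]],[[0,-0.42,-0.45],[0,0,0]],[[0,-0.54,-0.45],[0,0,0]],[[0,-0.66,-0.45],[0,0,0]],[[0,-0.78,-0.45],[0,0,0]]]'
python3 - <<'E'
from h import *
o=snap("b3"); crop(o["scene"],200,110,360,230,"pics/b3c.png")
cor=np.array([628.8,-359.5]); 
go((np.array([600,-380,120]),0))
E
```

```text
time: 16.83
position: [528.0, 248.8, 8.4]
ee_rot: [0.268, -3.12, 0.01]
contact_force: [-0.8, -0.6, -0.8]
opening: 25.9
time: 17.67
position: [527.8, 249.1, 98.8]
ee_rot: [0.267, -3.117, 0.011]
contact_force: [-1.2, -0.4, 0.5]
opening: 50.3
time: 18.5
position: [562.6, 56.5, 213.7]
ee_rot: [0.268, -3.118, 0.011]
contact_force: [-0.0, 0.2, 1.1]
opening: 50.0
scale 5.0
t 18.6 pos [563.3  53.7 213.7] a -2.976 case [  -4.2 -159.7  213.7] open 50.2 F [-0.5  1.2  0. ] j [-0.05  0.21  1.58 -0.01  1.37 -1.79]
 shift [ 0.138 -1.732  0.39 ] turn [ 0.011 -0.008 -1.894]
```

View pics/b3c.png

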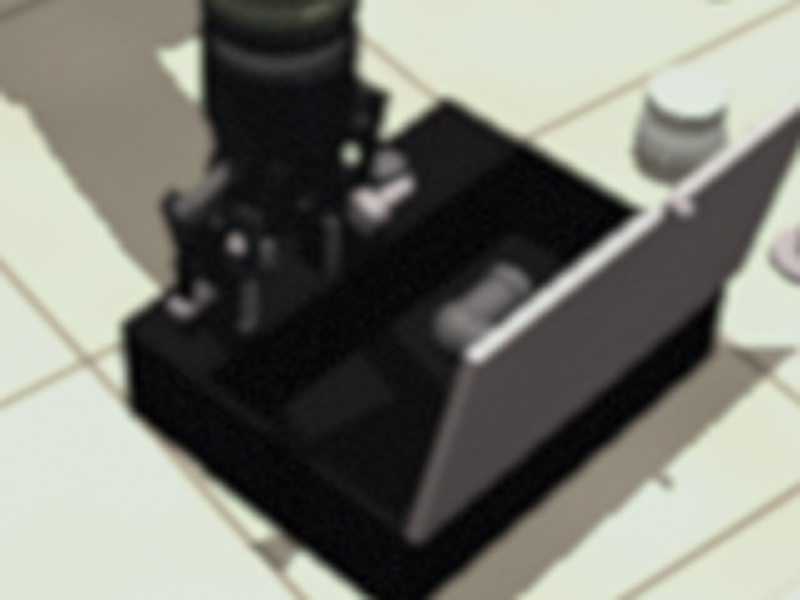

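View pics/b3_top.png

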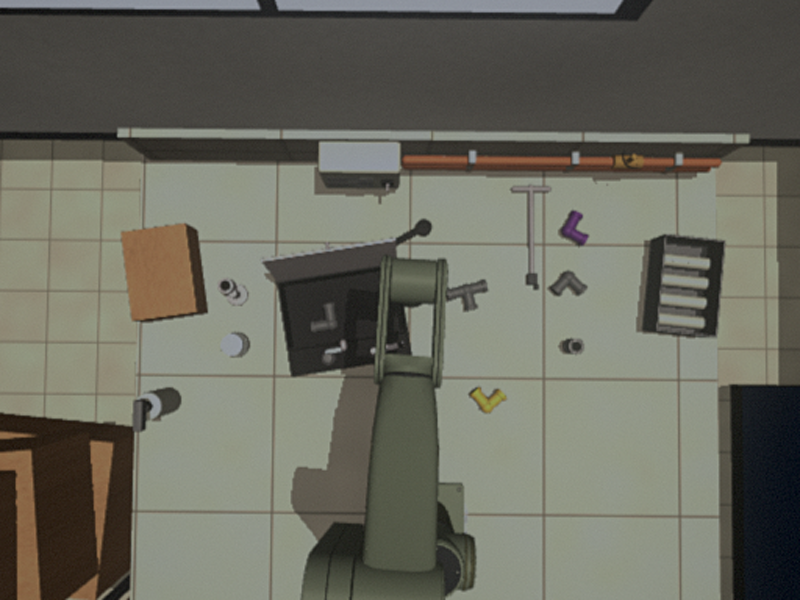

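Elbow A lies in the case, top view (326,318). Elbow B is unmoved at (568,284). I go to its left leg, which is 40 mm clear of the wrench.

```bash
python3 - <<'E'
from h import *
go((np.array([606.4,-338,90]),2.377))
E
python3 -m handwheel '[[[0.02,-0.1,0],[0,0,0.06]],[[0.03,-0.2,0],[0,0,0.12]],[[0.05,-0.32,0],[0,0,0.18]],[[0.06,-0.44,0],[0,0,0.24]],[[0.07,-0.56,0],[0,0,0.3]],[[0.08,-0.68,0],[0,0,0.36]],[[0.09,-0.78,0],[0,0,0.42]],[[0.1,-0.86,0],[0,0,0.48]],[[0.11,-0.93,0],[0,0,0.54]],[[0.12,-1,0],[0,0,0.58]]]' 60
python3 - <<'E'
from h import *
go((np.array([606.4,-338,90]),2.377))
E
```

```text
t 18.6 pos [563.3  53.7 213.7] a -2.976 case [  -4.2 -159.7  213.7] open 50.2 F [-0.5  1.2  0. ] j [-0.05  0.21  1.58 -0.01  1.37 -1.79]
 shift [ 0.083 -1.57   0.508] turn [-0.008 -0.005  0.592]
time: 19.43
position: [575.2, -198.2, 216.9]
ee_rot: [-1.148, -2.919, 0.02]
contact_force: [0.1, -0.3, -0.2]
opening: 60.0
t 19.43 pos [ 575.2 -198.2  216.9] a 2.392 case [ -34.9 -410.   216.9] open 60.0 F [ 0.1 -0.3 -0.2] j [-0.47  0.29  1.47 -0.01  1.39 -1.29]
 shift [-0.472 -0.318  0.512] turn [-0.009 -0.     0.01 ]
```

```bash
python3 -m handwheel '[[[-0.07,-0.05,0],[-0.001,0,0]],[[-0.16,-0.11,0.02],[-0.003,0,0]],[[-0.26,-0.18,0.06],[-0.005,0,0.01]],[[-0.36,-0.24,0.13],[-0.007,0,0.01]],[[-0.43,-0.29,0.22],[-0.009,0,0.01]],[[-0.46,-0.31,0.32],[-0.009,0,0.01]],[[-0.472,-0.318,0.41],[-0.009,0,0.01]],[[-0.472,-0.318,0.48],[-0.009,0,0.01]],[[-0.472,-0.318,0.51],[-0.009,0,0.01]],[[-0.472,-0.318,0.51],[-0.009,0,0.01]]]' 60
python3 - <<'E'
from h import *
o=snap("c0"); crop(o["scene"],90,240,190,320,"pics/c0c.png")
go((np.array([606.4,-338,2.5]),2.377))
E
```

```text
time: 20.27
position: [605.0, -336.2, 88.0]
ee_rot: [-1.17, -2.91, -0.003]
contact_force: [0.1, 0.5, -0.4]
opening: 60.2
scale 7.5
t 20.37 pos [ 607.  -337.7   91.6] a 2.377 case [ -27.1 -552.8   91.6] open 59.9 F [-0.  -0.1  0.6] j [-0.63  0.58  1.33  0.    1.23 -1.44]
 shift [ 0.001 -0.003  0.356] turn [0.    0.001 0.   ]
```

View pics/c0c.png

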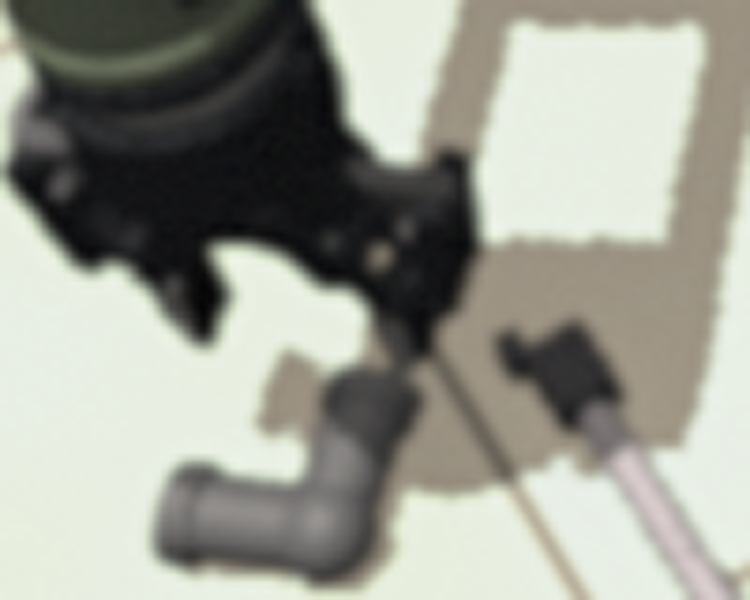

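```bash
python3 -m handwheel '[[[0,0,0.06],[0,0,0]],[[0,0,0.12],[0,0,0]],[[0,0,0.18],[0,0,0]],[[0,0,0.24],[0,0,0]],[[0,0,0.29],[0,0,0]],[[0,0,0.32],[0,0,0]],[[0,0,0.34],[0,0,0]],[[0,0,0.352],[0,0,0]],[[0,0,0.354],[0,0,0]],[[0,0,0.354],[0,0,0]]]' 60 && python3 -m handwheel '[[[0,0,0],[0,0,0]],[[0,0,0],[0,0,0]],[[0,0,0],[0,0,0]],[[0,0,0],[0,0,0]],[[0,0,0],[0,0,0]],[[0,0,0],[0,0,0]],[[0,0,0],[0,0,0]],[[0,0,0],[0,0,0]],[[0,0,0],[0,0,0]],[[0,0,0],[0,0,0]]]' 15 70
```

```text
time: 21.2
position: [607.6, -338.0, 3.5]
ee_rot: [1.171, 2.913, 0.0]
contact_force: [-0.4, -0.7, -0.3]
opening: 60.4
time: 22.03
position: [608.4, -338.6, 4.9]
ee_rot: [1.17, 2.911, -0.001]
contact_force: [-0.7, 1.1, 5.8]
opening: 26.4
```

```bash
python3 -m handwheel '[[[0,0,-0.03],[0,0,0]],[[0,0,-0.08],[0,0,0]],[[0,0,-0.16],[0,0,0]],[[0,0,-0.26],[0,0,0]],[[0,0,-0.38],[0,0,0]],[[0,0,-0.5],[0,0,0]],[[0,0,-0.62],[0,0,0]],[[0,0,-0.72],[0,0,0]],[[0,0,-0.8],[0,0,0]],[[0,0,-0.84],[0,0,0]]]'
python3 - <<'E'
from h import *
o=snap("c1"); crop(o["scene"],60,180,200,290,"pics/c1c.png")
go((w((5,-40,214)),Q[2]+np.pi))
E
```

```text
time: 22.87
position: [609.0, -339.1, 220.1]
ee_rot: [1.167, 2.905, -0.003]
contact_force: [1.2, -0.8, 0.1]
opening: 25.7
scale 5.454545454545454
t 22.97 pos [ 608.8 -339.   218.5] a 2.377 case [ -25.6 -554.4  218.5] open 25.5 F [ 0.2 -0.1 -0.9] j [-0.63  0.47  1.23  0.    1.44 -1.44]
 shift [1.581 1.322 0.005] turn [-0.002  0.006 -0.594]
```

View pics/c1c.png

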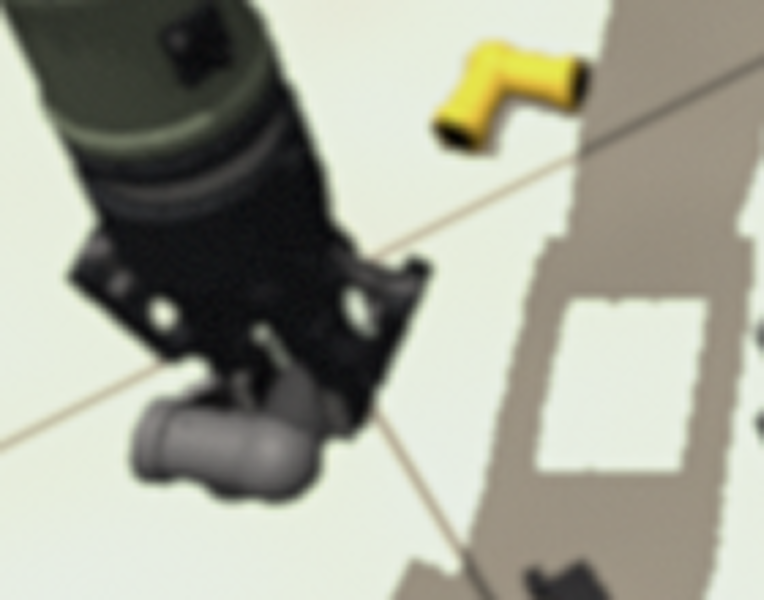

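```bash
python3 -m handwheel '[[[0.04,0.03,0],[0,0,-0.03]],[[0.11,0.09,0],[0,0,-0.08]],[[0.2,0.16,0],[0,0,-0.13]],[[0.3,0.24,0],[0,0,-0.18]],[[0.4,0.32,0],[0,0,-0.24]],[[0.5,0.4,0],[0,0,-0.3]],[[0.6,0.48,0],[0,0,-0.36]],[[0.7,0.57,0],[0,0,-0.42]],[[0.8,0.66,0],[0,0,-0.48]],[[0.9,0.74,0],[0,0,-0.54]]]'
python3 - <<'E'
from h import *
go((w((5,-40,214)),Q[2]+np.pi))
E
```

```text
time: 23.8
position: [572.7, -47.7, 214.1]
ee_rot: [-0.139, 3.134, -0.007]
contact_force: [0.2, 1.0, -0.5]
opening: 26.2
t 23.8 pos [572.7 -47.7 214.1] a -3.053 case [ -12.1 -261.2  214.1] open 26.2 F [ 0.2  1.  -0.5] j [-0.23  0.22  1.57 -0.    1.35 -1.89]
 shift [ 0.003  0.887 -0.004] turn [-0.003  0.002 -0.051]
```

```bash
python3 -m handwheel '[[[0,0.1,0],[0,0,-0.01]],[[0,0.22,0],[0,0,-0.02]],[[0,0.34,0],[0,0,-0.03]],[[0,0.46,0],[0,0,-0.04]],[[0,0.58,0],[0,0,-0.05]],[[0,0.7,0],[0,0,-0.05]],[[0,0.79,0],[0,0,-0.05]],[[0,0.85,0.03],[0,0,-0.05]],[[0,0.88,0.08],[0,0,-0.05]],[[0.003,0.887,0.15],[0,0,-0.05]]]'
python3 - <<'E'
from h import *
go((w((5,-40,12)),Q[2]+np.pi))
E
```

```text
time: 24.63
position: [552.0, 174.4, 174.3]
ee_rot: [-0.265, 3.126, -0.007]
contact_force: [-0.4, 0.1, -0.4]
opening: 26.1
t 24.63 pos [552.  174.4 174.3] a -2.972 case [  5.1 -38.8 174.3] open 26.1 F [-0.4  0.1 -0.4] j [ 0.16  0.26  1.59 -0.    1.28 -1.58]
 shift [ 0.003 -0.002  0.649] turn [-0.003  0.002 -0.   ]
```

```bash
python3 -m handwheel '[[[0,0,0.07],[0,0,0]],[[0,0,0.15],[0,0,0]],[[0,0,0.23],[0,0,0]],[[0,0,0.31],[0,0,0]],[[0,0,0.39],[0,0,0]],[[0,0,0.47],[0,0,0]],[[0,0,0.54],[0,0,0]],[[0,0,0.6],[0,0,0]],[[0,0,0.63],[0,0,0]],[[0,0,0.645],[0,0,0]]]'
```

```text
time: 25.47
position: [549.8, 172.7, 9.8]
ee_rot: [0.265, -3.128, 0.008]
contact_force: [-5.1, -0.7, 11.9]
opening: 26.0
```

```bash
python3 - <<'E'
from h import *
o=snap("c2"); crop(o["scene"],200,110,360,230,"pics/c2c.png")
go((w((5,-40,11)),Q[2]+np.pi))
E
```

```text
scale 5.0
t 25.57 pos [551.7 173.2  11.8] a -2.973 case [  4.5 -39.9  11.8] open 25.8 F [ 0.4 -0.6  0.1] j [ 0.16  0.48  1.68 -0.01  0.97 -1.58]
 shift [-0.002 -0.     0.003] turn [-0.003  0.001 -0.   ]
```

View pics/c2c.png

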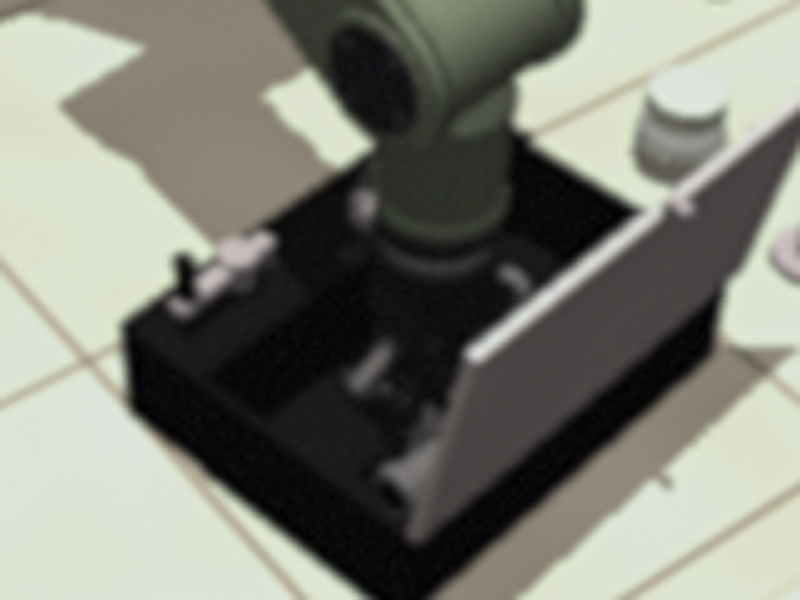

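```bash
python3 -m handwheel '[[[0,0,0],[0,0,0]],[[0,0,0],[0,0,0]],[[0,0,0],[0,0,0]],[[0,0,0],[0,0,0]],[[0,0,0],[0,0,0]],[[0,0,-0.02],[0,0,0]],[[0,0,-0.06],[0,0,0]],[[0,0,-0.14],[0,0,0]],[[0,0,-0.24],[0,0,0]],[[0,0,-0.36],[0,0,0]]]' 50 && python3 -m handwheel '[[[0,0,-0.1],[0,0,0]],[[0,0,-0.22],[0,0,0]],[[0.05,0,-0.34],[0,0,0]],[[0.12,0,-0.46],[0,0,0]],[[0.2,0,-0.58],[0,0,0]],[[0.3,0,-0.66],[0,0,0]],[[0.4,0,-0.7],[0,0,0]],[[0.5,0,-0.74],[0,0,0]],[[0.6,0,-0.76],[0,0,0]],[[0.7,0,-0.76],[0,0,0]]]' 0
python3 - <<'E'
from h import *
o=snap("c3"); crop(o["top"],170,160,270,235,"pics/c3t.png")
go()
E
```

```text
time: 26.4
position: [550.3, 173.4, 102.2]
ee_rot: [0.265, -3.129, 0.007]
contact_force: [0.6, -0.4, 0.1]
opening: 50.1
time: 27.23
position: [377.6, 144.9, 295.2]
ee_rot: [-0.265, 3.127, -0.007]
contact_force: [1.0, 0.7, -0.6]
opening: 0.2
scale 8.0
t 27.33 pos [375.3 144.8 293.8] a -2.972 case [-174.1  -38.2  293.8] open 0.2 F [ 0.9 -0.6 -0.6] j [ 0.16 -0.23  1.84 -0.    1.53 -1.58]
```

View pics/c3_scene.png

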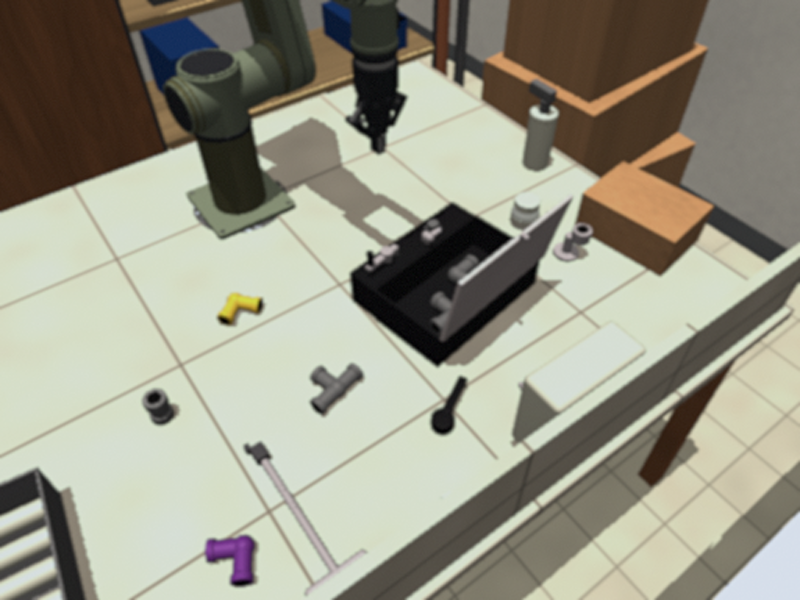

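View pics/c3_top.png

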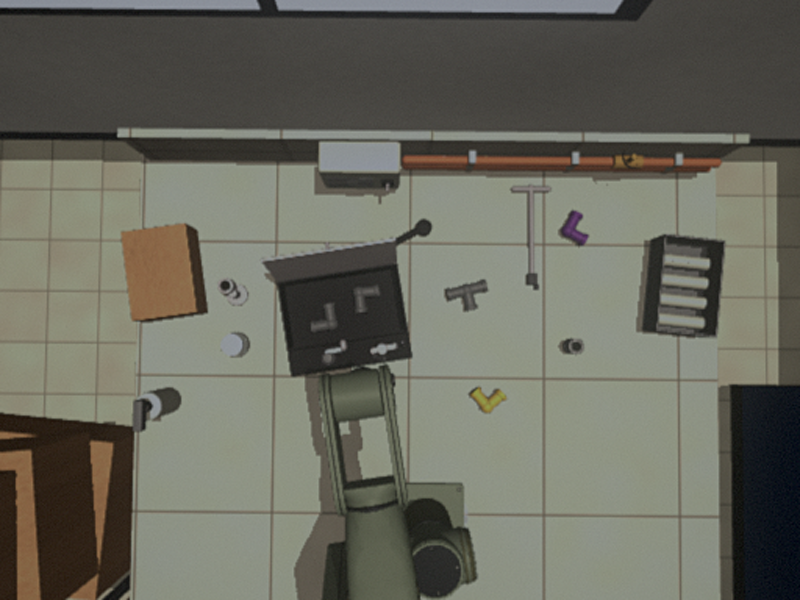

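Both elbows lie inside the case, at (326,318) and (366,299) in the top view. No grey elbow is left on the ledge, and the other things have not moved. Next I go over and behind the open lid to bring it forward.

```bash
python3 -m handwheel '[[[-0.05,0.01,-0.01],[0,0,0]],[[-0.13,0.02,-0.02],[0,0,0]],[[-0.22,0.03,-0.03],[0,0,0]],[[-0.32,0.05,-0.03],[0,0,0]],[[-0.42,0.06,-0.03],[0,0,0]],[[-0.52,0.07,-0.03],[0,0,0]],[[-0.62,0.08,-0.03],[0,0,0]],[[-0.72,0.08,-0.03],[0,0,0]],[[-0.82,0.08,-0.03],[0,0,0]],[[-0.92,0.08,-0.03],[0,0,0]]]' 0
python3 - <<'E'
from h import *
go((w((150,-15,300)),Q[2]+np.pi),(w((145,-15,230)),Q[2]+np.pi))
E
```

```text
time: 28.17
position: [601.6, 204.1, 300.6]
ee_rot: [-0.266, 3.129, -0.007]
contact_force: [-0.4, -0.1, 0.0]
opening: -0.3
t 28.17 pos [601.6 204.1 300.6] a -2.972 case [ 58.9 -17.9 300.6] open -0.3 F [-0.4 -0.1  0. ] j [ 0.19  0.29  1.29 -0.    1.56 -1.55]
 shift [-0.364  0.012  0.002] turn [-0.003  0.     0.   ]
 shift [-0.344  0.013  0.282] turn [-0.003  0.     0.   ]
```

```bash
python3 -m handwheel '[[[-0.1,0.01,0],[0,0,0]],[[-0.2,0.012,0],[0,0,0]],[[-0.28,0.012,0],[0,0,0]],[[-0.34,0.012,0],[0,0,0]],[[-0.364,0.012,0],[0,0,0]],[[-0.364,0.012,0.06],[0,0,0]],[[-0.364,0.012,0.13],[0,0,0]],[[-0.364,0.012,0.2],[0,0,0]],[[-0.364,0.012,0.25],[0,0,0]],[[-0.36,0.012,0.275],[0,0,0]]]' 0
python3 - <<'E'
from h import *
o=snap("d0"); crop(o["scene"],240,40,400,160,"pics/d0c.png")
go()
E
```

```text
time: 29.0
position: [689.2, 221.9, 228.6]
ee_rot: [0.266, -3.127, 0.008]
contact_force: [-0.0, -0.7, -0.4]
opening: -0.1
scale 5.0
t 29.1 pos [689.1 221.9 229.7] a -2.972 case [148.1 -15.1 229.7] open -0.4 F [-0.6  0.2 -0.5] j [ 0.19  0.53  1.12 -0.    1.5  -1.55]
```

View pics/d0c.png

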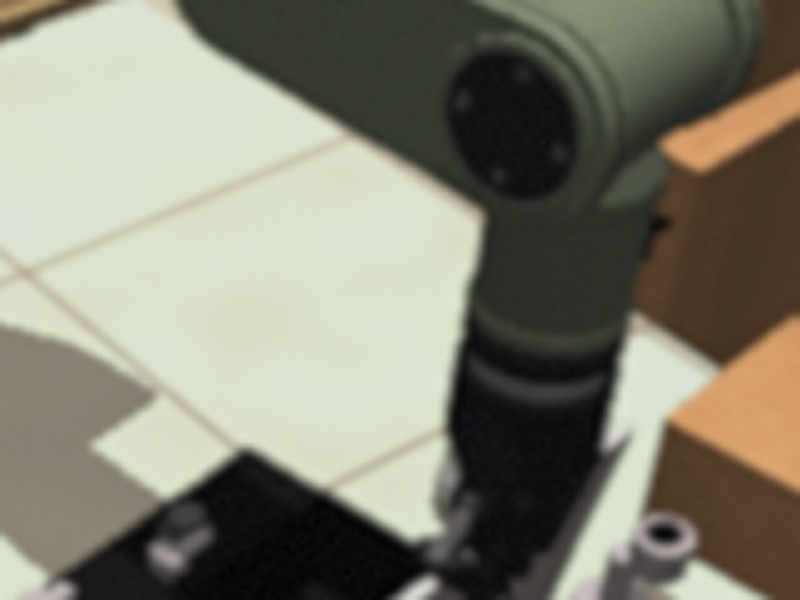

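```bash
python3 -m handwheel '[[[0.035,0,0],[0,0,0]],[[0.07,0,-0.005],[0,0,0]],[[0.105,0,-0.01],[0,0,0]],[[0.14,0,-0.015],[0,0,0]],[[0.175,0,-0.018],[0,0,0]],[[0.21,0,-0.018],[0,0,0]],[[0.245,0,-0.018],[0,0,0]],[[0.28,0,-0.017],[0,0,0]],[[0.315,0,-0.012],[0,0,0]],[[0.35,0,-0.006],[0,0,0]]]' 0
python3 - <<'E'
from h import *
o=snap("d1"); crop(o["scene"],200,60,360,180,"pics/d1c.png")
go()
E
```

```text
time: 29.93
position: [603.0, 207.1, 233.1]
ee_rot: [-0.266, 3.13, -0.007]
contact_force: [1.7, -1.0, 0.3]
opening: -0.0
scale 5.0
t 30.03 pos [601.8 207.2 232.3] a -2.972 case [ 59.6 -14.9 232.3] open -0.2 F [ 0.6  0.6 -0.1] j [ 0.2   0.34  1.38 -0.    1.43 -1.54]
```

View pics/d1c.png

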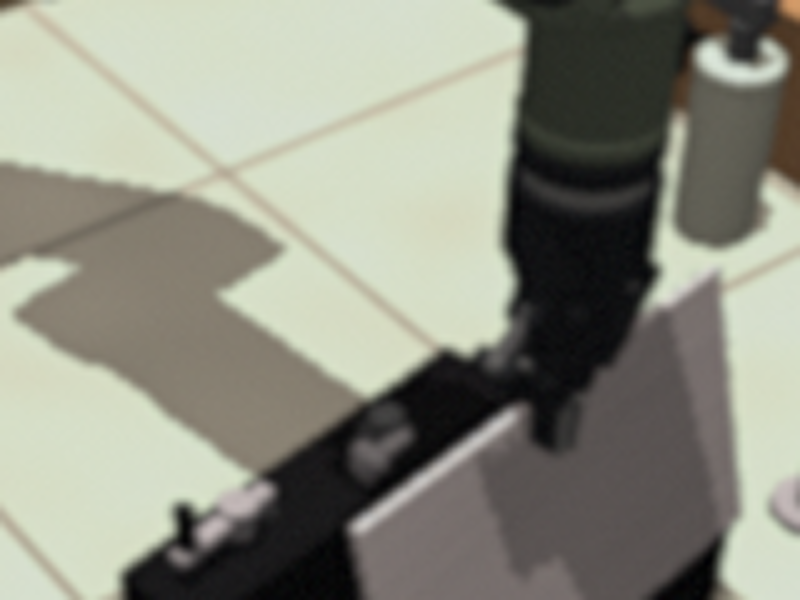

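```bash
python3 -m handwheel '[[[0.03,0,0.012],[0,0,0]],[[0.06,0,0.025],[0,0,0]],[[0.098,0,0.04],[0,0,0]],[[0.125,0,0.053],[0,0,0]],[[0.152,0,0.067],[0,0,0]],[[0.178,0,0.083],[0,0,0]],[[0.202,0,0.099],[0,0,0]],[[0.226,0,0.118],[0,0,0]],[[0.25,0,0.137],[0,0,0]],[[0.272,0,0.158],[0,0,0]]]' 0
python3 - <<'E'
from h import *
o=snap("d2"); crop(o["scene"],200,60,360,180,"pics/d2c.png")
go()
E
```

```text
time: 30.87
position: [534.1, 195.5, 192.5]
ee_rot: [0.266, -3.128, 0.007]
contact_force: [0.5, 0.9, 1.3]
opening: -0.1
scale 5.0
t 30.97 pos [532.6 195.1 191.2] a -2.972 case [-10.6 -15.1 191.2] open -0.3 F [ 0.1  0.6 -0.2] j [ 0.2   0.23  1.6  -0.    1.32 -1.54]
```

View pics/d2c.png

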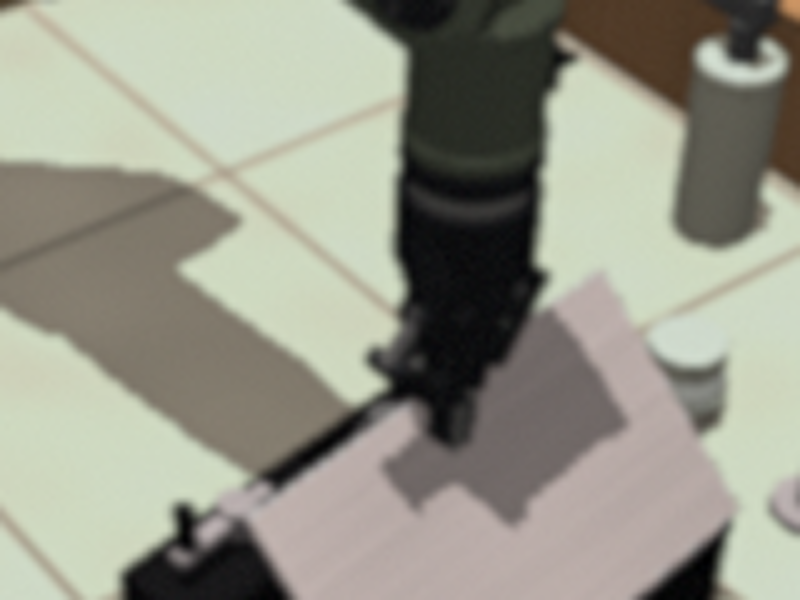

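```bash
python3 -m handwheel '[[[0.015,0,0.015],[0,0,0]],[[0.033,0,0.037],[0,0,0]],[[0.05,0,0.059],[0,0,0]],[[0.068,0,0.084],[0,0,0]],[[0.085,0,0.109],[0,0,0]],[[0.1,0,0.135],[0,0,0]],[[0.118,0,0.162],[0,0,0]],[[0.133,0,0.19],[0,0,0]],[[0.147,0,0.217],[0,0,0]],[[0.16,0,0.245],[0,0,0]]]' 0
python3 - <<'E'
from h import *
o=snap("d3"); crop(o["scene"],200,80,360,200,"pics/d3c.png")
go()
E
```

```text
time: 31.8
position: [492.6, 187.9, 129.6]
ee_rot: [0.266, -3.124, 0.008]
contact_force: [1.4, -0.5, 0.9]
opening: 0.0
scale 5.0
t 31.9 pos [490.7 187.5 128.3] a -2.972 case [-53.2 -15.5 128.3] open 0.0 F [-0.3  0.4 -0.8] j [ 0.2   0.22  1.75 -0.    1.18 -1.54]
```

View pics/d3c.png

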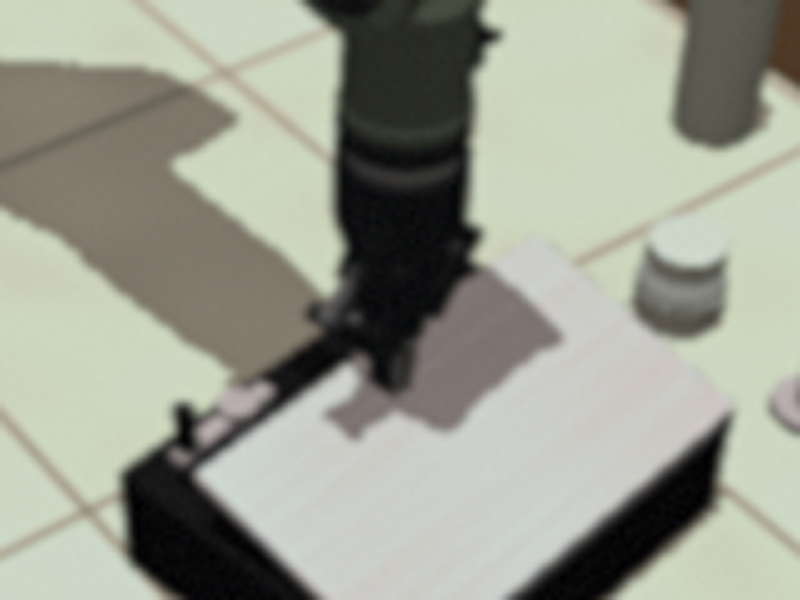

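```bash
python3 -m handwheel '[[[0.005,0,0.015],[0,0,0]],[[0.01,0,0.03],[0,0,0]],[[0.014,0,0.045],[0,0,0]],[[0.018,0,0.06],[0,0,0]],[[0.02,0,0.075],[0,0,0]],[[0.022,0,0.09],[0,0,0]],[[0.024,0,0.105],[0,0,0]],[[0.026,0,0.12],[0,0,0]],[[0.028,0,0.135],[0,0,0]],[[0.028,0,0.142],[0,0,0]]]' 0
python3 -m handwheel '[[[0,0,0.003],[0,0,0]],[[0,0,0.006],[0,0,0]],[[0,0,0.009],[0,0,0]],[[0,0,0.012],[0,0,0]],[[0,0,0.014],[0,0,0]],[[0,0,0.014],[0,0,0]],[[0,0,0.014],[0,0,0]],[[0,0,0.014],[0,0,0]],[[0,0,0.014],[0,0,0]],[[0,0,0.014],[0,0,0]]]' 0
python3 - <<'E'
from h import *
o=snap("d4"); crop(o["scene"],200,80,360,200,"pics/d4c.png")
go()
E
```

```text
time: 32.73
position: [483.3, 186.2, 93.0]
ee_rot: [0.266, -3.119, 0.009]
contact_force: [-3.7, -0.3, 16.1]
opening: 0.1
time: 33.57
position: [483.4, 186.1, 93.0]
ee_rot: [0.267, -3.118, 0.01]
contact_force: [-8.5, -2.9, 24.1]
opening: -0.0
scale 5.0
t 33.67 pos [483.4 186.2  93. ] a -2.971 case [-60.7 -15.6  93. ] open 0.3 F [-9.4 -2.9 24.4] j [ 0.2   0.26  1.79 -0.01  1.1  -1.54]
```

View pics/d4c.png

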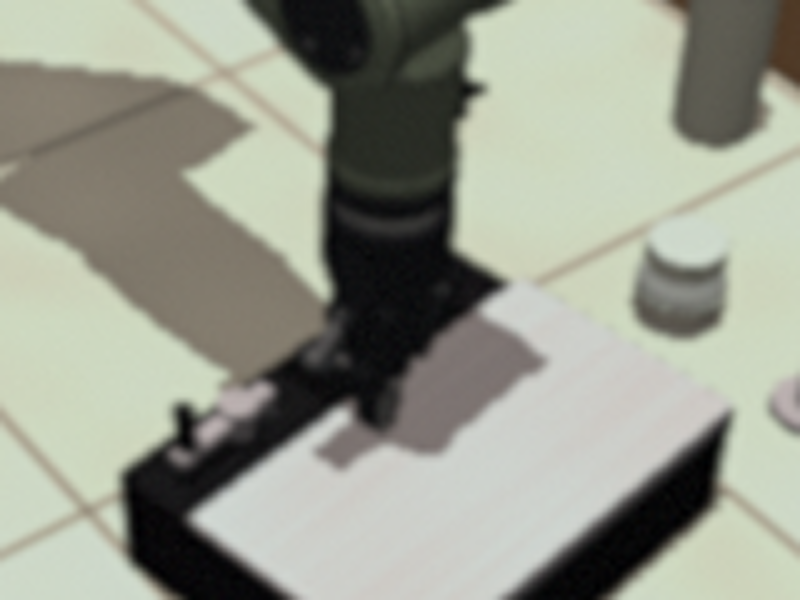

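The lid is fully down: the tip is at 93.0 mm and meets a firm 24 N. I lift to see whether the catch holds.

```bash
python3 -m handwheel '[[[0,0,-0.02],[0,0,0]],[[0,0,-0.05],[0,0,0]],[[0,0,-0.1],[0,0,0]],[[0,0,-0.16],[0,0,0]],[[0,0,-0.22],[0,0,0]],[[0,0,-0.28],[0,0,0]],[[0,0,-0.34],[0,0,0]],[[0,0,-0.38],[0,0,0]],[[0,0,-0.4],[0,0,0]],[[0,0,-0.4],[0,0,0]]]' 0
python3 - <<'E'
from h import *
o=snap("d5"); crop(o["scene"],200,80,360,200,"pics/d5c.png")
a=Q[2]
for X in [(-150,-125,145)]: go((w((-150,-130,195)),Q[2]+np.pi))
E
```

```text
time: 34.5
position: [485.0, 187.0, 193.8]
ee_rot: [0.267, -3.12, 0.009]
contact_force: [0.0, -0.2, 0.8]
opening: 0.0
scale 5.0
t 34.6 pos [483.9 186.7 192.1] a -2.971 case [-60.  -15.2 192.1] open 0.0 F [-0.7  0.1 -0.2] j [ 0.2   0.13  1.71 -0.    1.31 -1.54]
 shift [ 0.361 -0.459 -0.004] turn [-0.003 -0.009  0.001]
```

View pics/d5c.png

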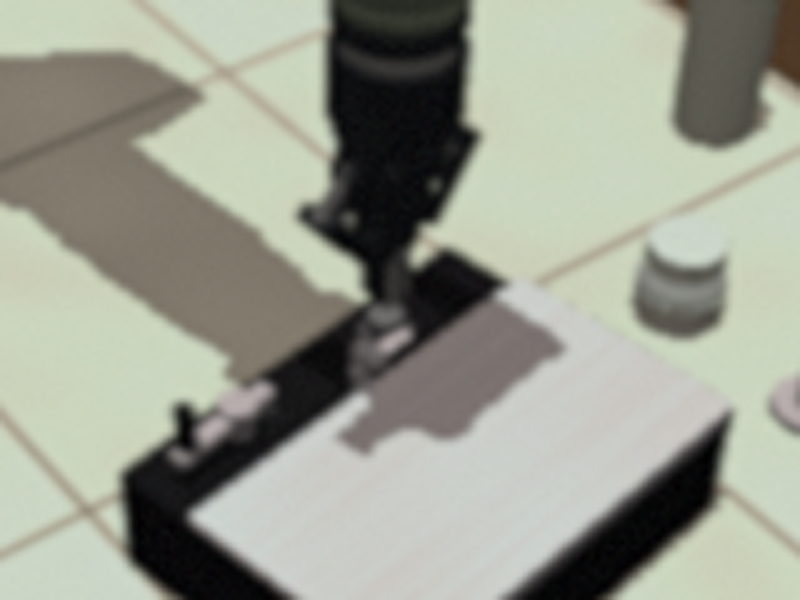

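The catch holds the lid flat shut. Next is the fastener: I move in front of the finger post, at crop pixel (183,415).

```bash
python3 -m handwheel '[[[0.06,-0.07,0],[0,0,0]],[[0.14,-0.16,0],[0,0,0]],[[0.22,-0.26,0],[0,0,0]],[[0.3,-0.35,0],[0,0,0]],[[0.36,-0.42,0],[0,0,0]],[[0.37,-0.438,0.05],[0,0,0]],[[0.37,-0.438,0.12],[0,0,0]],[[0.37,-0.438,0.2],[0,0,0]],[[0.37,-0.438,0.26],[0,0,0]],[[0.37,-0.438,0.28],[0,0,0]]]' 0
python3 - <<'E'
from h import *
o=snap("e0"); crop(o["scene"],200,110,300,185,"pics/e0c.png")
go((w((-150,-125,121)),Q[2]+np.pi))
E
```

```text
time: 35.43
position: [407.3, 62.6, 120.5]
ee_rot: [0.265, -3.11, 0.008]
contact_force: [-0.6, 0.2, -0.2]
opening: 0.2
scale 8.0
t 35.53 pos [408.6  62.7 122.2] a -2.971 case [-155.1 -124.8  122.2] open -0.1 F [-0.1 -0.5  0.2] j [-0.05 -0.    2.02 -0.01  1.14 -1.79]
 shift [-0.021 -0.001  0.004] turn [-0.003 -0.012  0.001]
```

View pics/e0c.png

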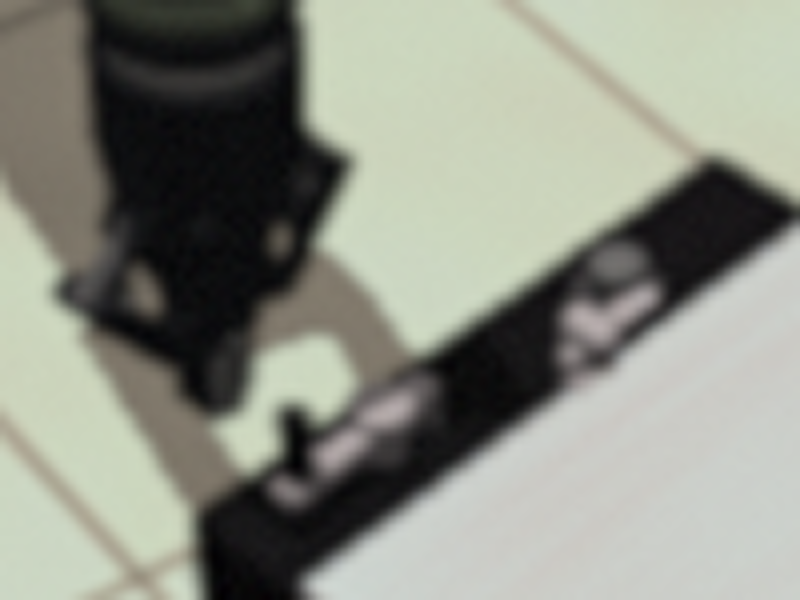

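```bash
python3 -m handwheel '[[[-0.03,0,0],[0,0,0]],[[-0.06,0,0],[0,0,0]],[[-0.085,-0.001,0],[0,0,0]],[[-0.1,-0.005,0],[0,0,0]],[[-0.116,-0.01,0],[0,0,0]],[[-0.134,-0.015,0],[0,0,0]],[[-0.15,-0.016,0],[0,0,0]],[[-0.166,-0.017,0],[0,0,0]],[[-0.182,-0.018,0],[0,0,0]],[[-0.2,-0.017,0],[0,0,0]]]' 0
python3 - <<'E'
from h import *
o=snap("e1"); crop(o["scene"],200,110,300,185,"pics/e1c.png")
go()
E
```

```text
time: 36.37
position: [454.9, 66.6, 120.2]
ee_rot: [0.267, -3.102, 0.01]
contact_force: [-6.1, -2.6, 2.5]
opening: -0.1
scale 8.0
t 36.47 pos [458.4  66.9 120.9] a -2.971 case [-105.4 -128.9  120.9] open 0.0 F [-1.5  0.1 -0.2] j [-0.04  0.11  1.9  -0.01  1.15 -1.77]
```

View pics/e1c.png

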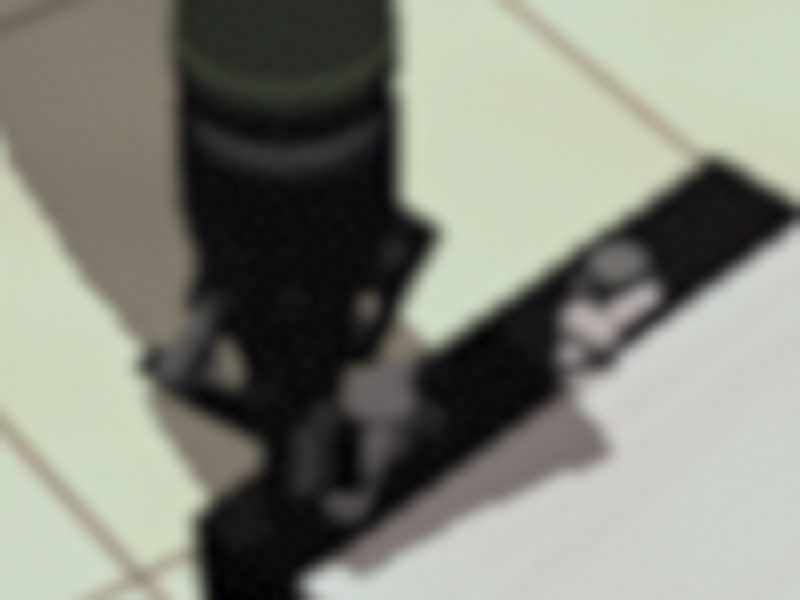

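```bash
python3 -m handwheel '[[[-0.015,0.001,0],[0,0,0]],[[-0.03,0.006,0],[0,0,0]],[[-0.045,0.013,0],[0,0,0]],[[-0.06,0.022,0],[0,0,0]],[[-0.075,0.034,0],[0,0,0]],[[-0.09,0.047,0],[0,0,0]],[[-0.104,0.063,0],[0,0,0]],[[-0.116,0.079,0],[0,0,0]],[[-0.126,0.095,0],[0,0,0]],[[-0.132,0.107,0],[0,0,0]]]' 0
python3 - <<'E'
from h import *
o=snap("e2"); crop(o["scene"],200,110,300,185,"pics/e2c.png")
go()
E
```

```text
time: 37.3
position: [486.7, 99.5, 120.2]
ee_rot: [0.267, -3.111, 0.009]
contact_force: [0.1, -0.2, 0.5]
opening: 0.0
scale 8.0
t 37.4 pos [486.5  99.6 120.2] a -2.97 case [ -72.2 -101.5  120.2] open 0.1 F [-0.2  0.5 -0.6] j [ 0.03  0.18  1.82 -0.01  1.16 -1.71]
```

View pics/e2c.png

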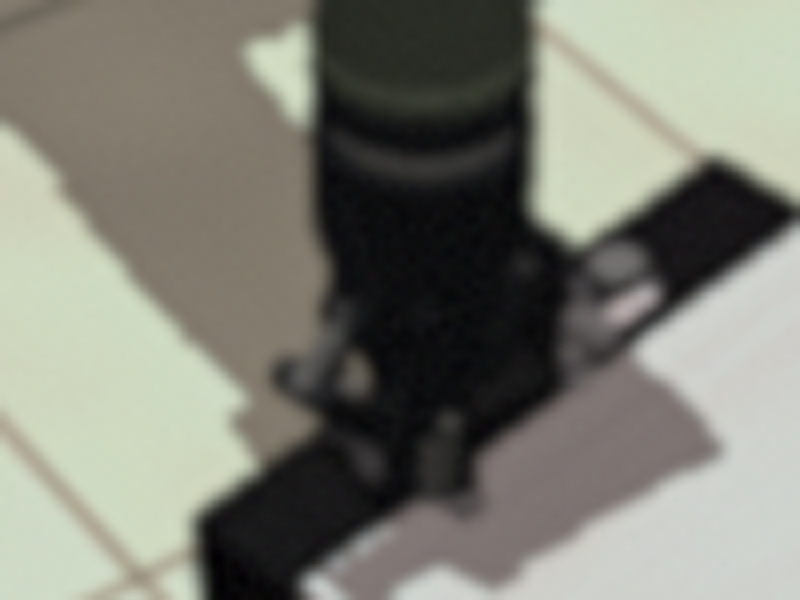

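The post no longer pushes back, so the fastener may have snapped home. I nudge a few millimetres further to confirm, then back off to look.

```bash
python3 -m handwheel '[[[0,0.004,0],[0,0,0]],[[0,0.008,0],[0,0,0]],[[0,0.012,0],[0,0,0]],[[0,0.016,0],[0,0,0]],[[0,0.02,0],[0,0,0]],[[0,0.024,0],[0,0,0]],[[0,0.024,0],[0,0,0]],[[0,0.024,0],[0,0,0]],[[0,0.024,0],[0,0,0]],[[0,0.024,0],[0,0,0]]]' 0
python3 - <<'E'
from h import *
go()
E
```

```text
time: 38.23
position: [486.0, 103.4, 120.3]
ee_rot: [0.267, -3.111, 0.015]
contact_force: [1.3, -8.2, -1.0]
opening: 0.2
t 38.23 pos [486.  103.4 120.3] a -2.97 case [-72.  -97.6 120.3] open 0.2 F [ 1.3 -8.2 -1. ] j [ 0.04  0.18  1.82 -0.01  1.16 -1.7 ]
```

```bash
python3 -m handwheel '[[[0,-0.03,0],[0,0,0]],[[0,-0.06,0],[0,0,0]],[[0,-0.09,0],[0,0,0]],[[0,-0.1,-0.05],[0,0,0]],[[0,-0.1,-0.14],[0,0,0]],[[0,-0.1,-0.24],[0,0,0]],[[0.05,-0.15,-0.36],[0,0,0]],[[0.12,-0.25,-0.48],[0,0,0]],[[0.2,-0.35,-0.6],[0,0,0]],[[0.25,-0.45,-0.65],[0,0,0]]]' 0
python3 -m handwheel '[[[0.02,-0.05,0],[0,0,0]],[[0.04,-0.12,0],[0,0,0]],[[0.06,-0.2,0],[0,0,0]],[[0.08,-0.28,0],[0,0,0]],[[0.1,-0.36,0],[0,0,0]],[[0.1,-0.42,0],[0,0,0]],[[0.1,-0.48,0],[0,0,0]],[[0.1,-0.5,0],[0,0,0]],[[0.1,-0.5,0],[0,0,0]],[[0.1,-0.5,0],[0,0,0]]]' 0
python3 - <<'E'
from h import *
o=snap("f0"); crop(o["scene"],210,115,310,190,"pics/f0c.png"); crop(o["top"],170,160,270,235,"pics/f0t.png")
go()
for z in(137,145):
  for th in (1.3,1.53): print(z,th,np.round((proj(o["scene"],w((-117+45*np.sin(th),-80-45*np.cos(th),z)))-[210,115])*8))
E
```

```text
time: 39.07
position: [447.0, -17.1, 288.8]
ee_rot: [0.271, -3.117, 0.016]
contact_force: [1.2, 0.3, -0.6]
opening: -0.1
time: 39.9
position: [443.7, -144.2, 290.1]
ee_rot: [0.27, -3.116, 0.014]
contact_force: [-0.7, 0.0, -0.7]
opening: 0.1
scale 8.0
scale 8.0
t 40.0 pos [ 443.7 -143.7  290.2] a -2.968 case [-155.4 -334.1  290.2] open 0.0 F [ 0.3 -0.5  0.6] j [-0.49 -0.07  1.71 -0.02  1.5  -2.23]
137 1.3 [352. 395.]
137 1.53 [375. 383.]
145 1.3 [351. 379.]
145 1.53 [374. 367.]
```

View pics/f0c.png

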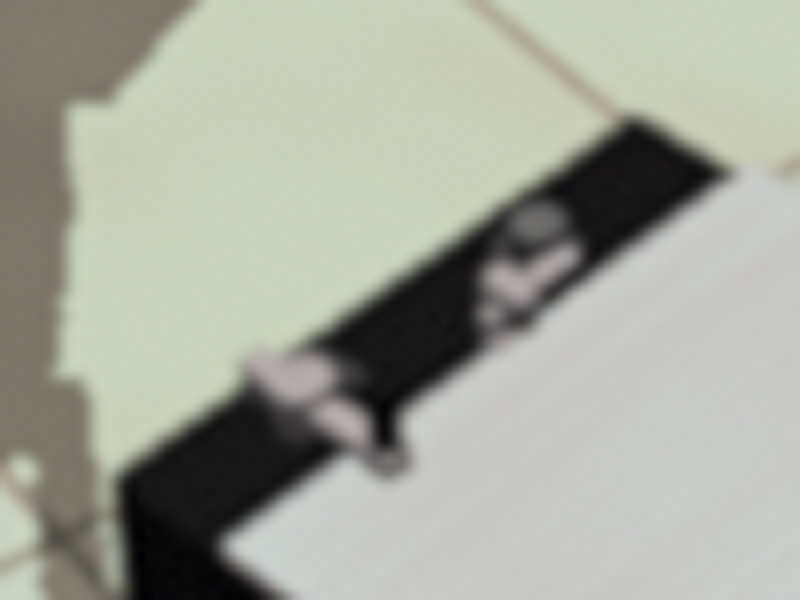

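View pics/f0t.png

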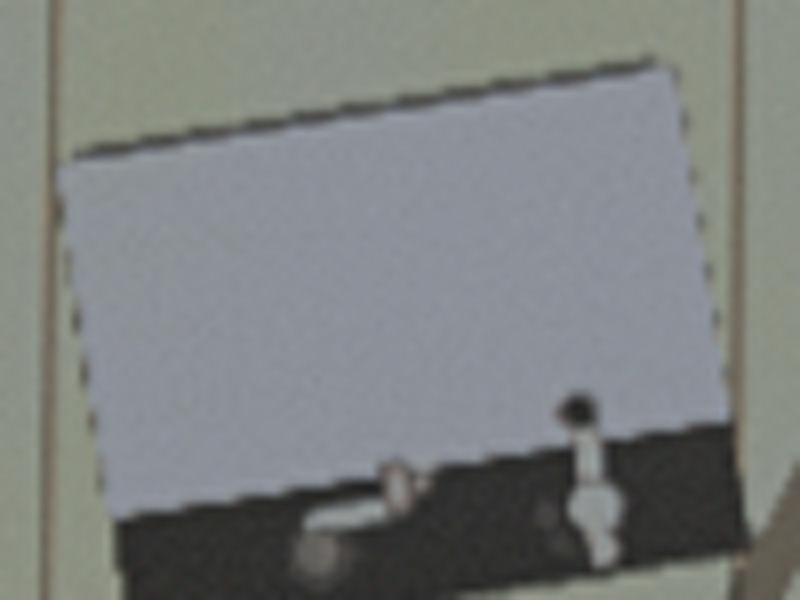

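View pics/f0_scene.png

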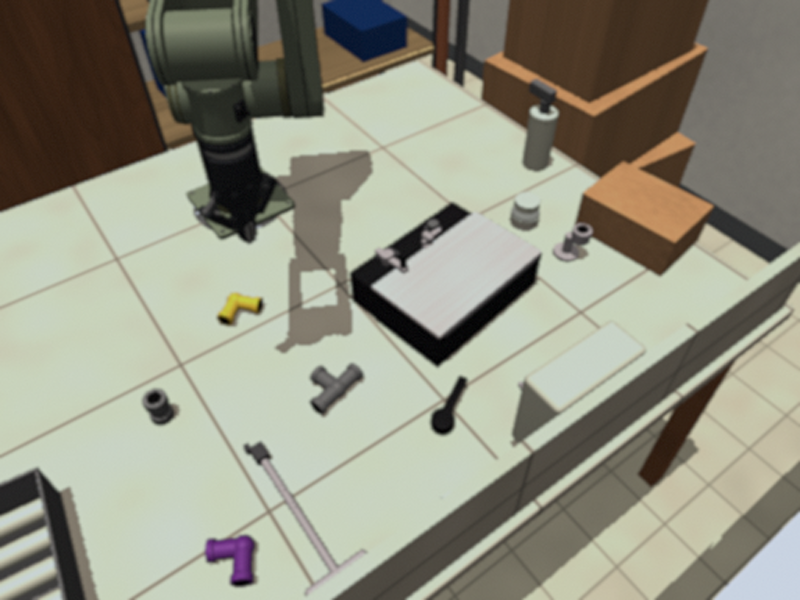

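The lid is flat shut. The fastener's arm lies along case +x, with its post at scene crop (382,400), in line with the dropped-notch projection of (375,383) rather than the raised one. The other things stand where they were, so I hand in.

```bash
python3 - <<'E'
from h import *
print(bot.finish_job())
E
```

```text
the job is handed in; nothing more can be done
None
```

The case is closed and locked with both grey elbows inside, and I handed the job in at about 40 s. No verdict was reported.

- **What I did:** I pressed the release button and the lid popped to about 0.45 rad. I swung it back to its stop, where it pushed back with about 9 N. I placed the two grey elbows on the case floor, then pressed the lid down to 93 mm with about 24 N, more than the 12 N or so the catch needs. I turned the fastener over its cam to its end stop.
- **Last checks:** In the pictures the lid stayed flat after I let go. The fastener arm lies along the case's +x, and its post sits low, which fits the notch. The tee, coupler, yellow and purple look-alikes and the other things show no movement.
- **What was less certain:** The post's height could only be judged from the images. It showed about 17 crop pixels (2 camera pixels) below where I projected it for the dropped notch. The first elbow was gripped a second time, 4 mm deeper, before lifting. No check failed.

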